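# Load a turned roller into a V-block from its carrying tray

## Task

Pick up the transfer tray by its handle, bring it above the V-block on the fixture plate and, by tilting the tray, let the shuttle with the roller run from the tray's end to the middle and balance it there over the block, clear of it, for four seconds. Then lower the tray around the block so that the roller ends up lying in the V and the tray stands flat on the plate, and let go. Do not touch the roller with the robot, do not let it bang or fall off, and leave the other things on the bench alone.

Things in the scene. Friction and masses are not known exactly. Their poses are not given: they have to be found in the camera images.
- tray: Open light-metal transfer tray, 268 mm long (its y) x 81 mm wide (its x), nominal 0.4 kg, origin at the centre of its underside, z up. Two rails run along y with an open slot between (no floor); a small shuttle with the roller in it runs freely on them. Side walls 24 mm, end walls 44 mm high. A handle bar crosses over the middle.
- tray_rails (a point): Middle of the tray at the height of the rails' tops, 16 mm above the underside (axes as the tray). The rails are arched: they fall away towards both ends as an arc of 3 m radius (slope = y / 3 m), so on a level tray the shuttle with the roller runs off to an end stop and stays there.
- tray_end (a point): Middle of the inner face of the tray's +y end wall, at tray y = 130 mm; the other end wall is alike at -130 mm.
- tray_handle (a point): Centre of the tray's handle bar, 118 mm above the tray's underside, over its middle. The bar runs along the tray's x (81 mm), is 20 mm thick along the tray's y (grip across that) and 26 mm high; at its ends two posts, 4 x 12 mm, go down.
- shuttle_nest (a point): Where the roller's centre sits on the shuttle: 44 mm above the tray's underside in mid-tray. The shuttle (0.15 kg) has two notched cheeks at x = +-19 mm, 5 mm thick, open between them, and runs along the tray's y, 80 mm either way from the middle to its stops; it starts at the +y stop. It runs almost without friction: acceleration along the rails = g x the slope under it.
- roller: Plain solid aluminium roller, 44 mm diameter, 70 mm long, nominal 0.29 kg, origin at its centre, its own x is its axis. It lies loose in the notches of the shuttle, axis along the tray's x, and starts with it at the tray's +y end.
- fixture: Flat steel plate fixed to the bench, 140 mm (its x) x 300 mm (its y) x 12 mm thick, origin at the centre of its underside, z up, with a V-block in its middle. The tray is to stand flat on it, its axes parallel to the plate's (y along y) and centred; then the block has come up through tray and shuttle, and its V lifts the roller 11 mm clear of the shuttle.
- vblock_top (a point): Centre of the V-block's mouth, 58 mm above the plate's underside. The block is 20 mm wide along x (6 mm to spare on each side between the shuttle's cheeks), 50 mm along y. Its 90 degree groove runs along x, 44 mm wide at the mouth, 22 mm deep.
- fixture_seat (a point): Where the roller's centre is when it lies in the V and centred along it: above the middle of the plate, 67 mm above the plate's underside. The roller may lie a little off along the V.
- wrench: Loose wrench lying on the bench; origin at the centre of its underside; leave alone.
- screwdriver: Loose screwdriver lying on the bench; leave alone.
- spray_can: Spray can, 66 mm diameter, 190 mm high, origin under its centre; leave alone.
- spacer_ring: Loose steel ring, 64 mm outside diameter, 20 mm high, origin under its centre; leave alone.
Mind the look-alikes: they are no part of the job. What is shaped like the roller but black or green is not meant.

How it is judged:
By the outcome, as a careful person would: the job done as asked, in the order asked, and still so for the second after the job is handed in, with the robot touching nothing.
It also fails if it takes over 72 s, if anything falls off the work surface, if the arm or the gripper's body presses on something with over 40 N, if the wrist force passes 120 N, or if a joint passes its speed limit or range.

## Robot

A 7-joint arm with a two-finger parallel gripper is mounted at the origin on the work surface. World frame = base frame: x ahead of the robot, y to its left, z up, the work surface at z = 0. Lengths are in mm, angles in rad, forces in N, time in s.
With the tool pointing down it reaches from about 400 to 750 mm from the base axis. Payload 19.5 kg.
Tool frame: the origin (TCP) lies on the mounting face of the last link; the fingertips stand 173 mm ahead of it and the grasp point (between the pads) lies 155 mm ahead of it; z points along the fingers, y is the line along which they close (so a half turn about z gives the same grasp; the last joint's range is limited). The gripper opens to 85 mm and grips with 20 to 120 N. Pads are 22 mm wide; open, the fingers measure 114 mm over their backs; the gripper's body (76 mm by 85 mm) begins 54 mm behind the grasp point. The pads swing forward as they close: fully open they stand 13 mm farther back than shut.
Start: joints at [-1.386, 0.707, -0.028, 1.485, 0.022, 0.951, -0.075], TCP at [129.289, 560.268, 404.668] pointing down, gripper open.
Joint ranges: [-2.71, 2.71], [-0.32, 2.16], [-1.57, 1.52], [0, 2.45], [-1.46, 4.6], [0, 2.02], [-2.83, 2.83]. Speed limits (rad/s): [1.89, 1.89, 2.57, 2.57, 3.01, 3.01, 3.01].

## Interface

Orientations are given as a unit quaternion [x, y, z, w].
In Python, from plant import manip, claw, cams, job gives the robot as it stands. Calls block until the motion is done:
- manip.reach(position, orientation): joint-space move of the TCP to a pose.
- manip.servo_line(position, frame=None, max_speed=150): straight line of the TCP; frame=None keeps the orientation; max_speed is the mean speed in mm/s.
- manip.move_joints(angles): joint-space move.
- claw.release() and claw.close(effort=None): open the fingers fully, or close them until they stop; effort is the grip in N (None keeps the last).
- manip.sleep(seconds).
- manip.solve_ik(position, orientation): joint angles nearest the present ones, or None.
- manip.get_obs(): the state.
- cams.get_image(name): name is "side" or "top"; returns the picture (480x640x3 uint8, blue, green, red); there is no depth.
- cams.get_calibration(name): a dict with "fx", "fy", "cx", "cy" (pixels), "position" and "rotation" of the camera in the world. Camera axes: x right, y up, looking along -z (the intrinsics and any distortion apply to the point x, -y, -z); pixel columns grow to the right and rows downward; lengths in mm; the calibration is good to about 2 mm. A picture is of the moment at which its call begins. get_calibration takes no time and is no camera call.
A pose or a line that the arm cannot do raises manip.Unreachable and nothing moves.
- job.sign_off(): hands the job in; it is judged then, once.
The state is a dict: "clock": time; "joint_pos": joint angles; "dq": joint speeds; "effort": joint torques, N m; "tool_pos": TCP position; "orientation": TCP orientation; "wrist_force": force on the tool from outside, world axes, zero at the start; "torque": the same for the moment, N m; "grip_width": opening from 0.0 (shut) to 1.0 (fully open); "grasp_force": force on a finger pad.
Only numpy, scipy, OpenCV 4.12 (cv2) and the standard library are available. Lean on these libraries where they do the work, as an engineer would, in place of code of your own. Each camera call takes 0.05 s, during which the arm holds its last target. There are 200 camera calls.

## Working session

There is one attempt and no reset: what is moved stays moved. The work goes in short steps, each a Python script; the robot and the scene stay as the last script left them, time stands still between calls to the robot, and variables do not carry over. Pictures are saved under pics/ and viewed, at most 11 in all, crops included, and the job is handed in when it is done.

```bash
ls; mkdir -p pics; python3 - <<'E'
from plant import manip,claw,cams,job
import cv2
for n in("side","top"):
    cv2.imwrite(f"pics/{n}0.png",cams.get_image(n)); print(n,cams.get_calibration(n))
o=manip.get_obs(); print(o)
E
```

```text
pics
side {'fx': 511.9869859048074, 'fy': 511.9869859048074, 'cx': 325.12483112880994, 'cy': 241.77146895745688, 'position': array([ 138.60239381, -741.59157551,  921.864295  ]), 'rotation': array([ 0.41256067, -0.09828501, -0.22860349,  0.87628431])}
top {'fx': 529.5160864485684, 'fy': 529.5160864485684, 'cx': 318.969392444715, 'cy': 233.5409447502971, 'position': array([ 326.22985766,  127.29003235, 1389.85186233]), 'rotation': array([-0.07369663,  0.07531173,  0.71930828, -0.68665315])}
{'clock': 0.1, 'joint_pos': array([-1.3857028 ,  0.70701506, -0.02759321,  1.48491844,  0.02199014,
        0.95088162, -0.0754956 ]), 'dq': array([ 0.00052352, -0.00040582, -0.00033994, -0.0012524 , -0.00165211,
        0.0013632 , -0.00118737]), 'effort': array([ 2.84758637e-03, -8.84287906e+01,  1.23673718e+00, -2.36451262e+01,
        1.70143222e-02,  5.12427912e-03, -3.02258707e-05]), 'tool_pos': array([129.28059514, 560.2214484 , 404.297071  ]), 'orientation': array([ 1.13164198e-01,  9.93576194e-01, -4.58756670e-04, -3.55040782e-05]), 'wrist_force': array([ 0.04580947, -0.35804055,  0.30218698]), 'torque': array([ 0.0233739 , -0.02987429,  0.0294347 ]), 'grasp_force': 0.0, 'grip_width': 0.9985587608588719}
```

View pics/side0.png

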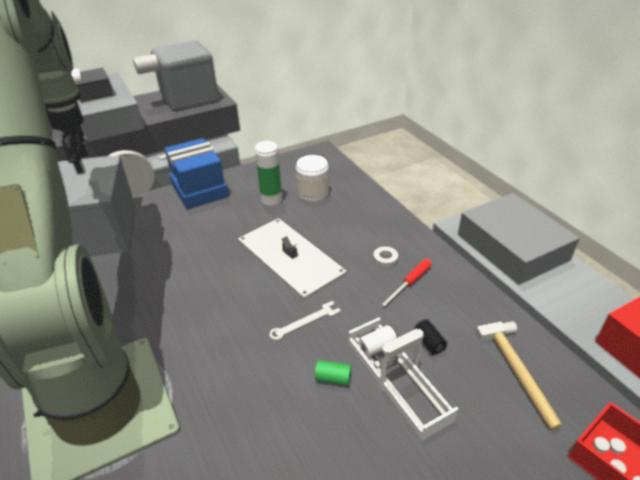

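View pics/top0.png

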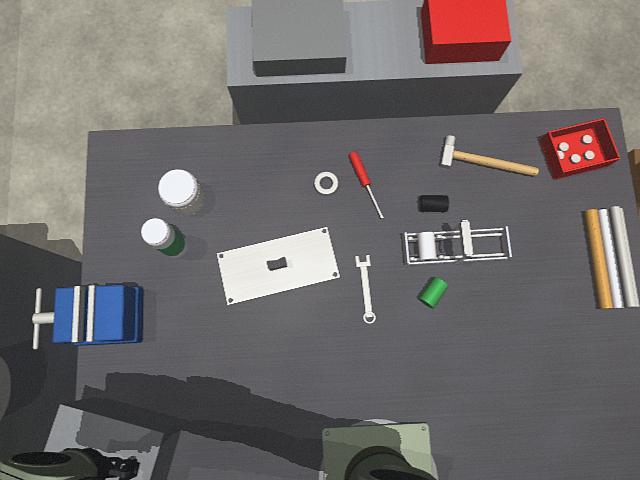

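The top view shows these candidates:
- **Roller-shaped:** white roller in the tray (428,246), black cylinder (433,203), green cylinder (433,292). I choose the white/aluminium one in the tray.
- **Tray:** spans (404–510, 226–264), with the handle near (466,240). Its +y (roller) end is on the left, towards world +y.
- **Fixture plate:** centre near (279,266), with the dark V-block at (277,264).

Next I'll fit the plate outline and check a close crop of the tray.

```bash
cat > h.py <<'E'
import numpy as np,cv2
from scipy.spatial.transform import Rotation as R
from scipy.optimize import least_squares
from plant import manip,claw,cams,job
def proj(n,P):
    c=cams.get_calibration(n); q=(np.atleast_2d(P)-c["position"])@R.from_quat(c["rotation"]).as_matrix()
    return np.c_[c["cx"]+c["fx"]*q[:,0]/-q[:,2], c["cy"]-c["fy"]*q[:,1]/-q[:,2]]
def ray(n,uv,z):
    c=cams.get_calibration(n); d=R.from_quat(c["rotation"]).apply([(uv[0]-c["cx"])/c["fx"],-(uv[1]-c["cy"])/c["fy"],-1])
    return c["position"]+d*(z-c["position"][2])/d[2]
def place(p,M,z=0):  # p=x,y,yaw
    return R.from_euler('z',p[2]).apply(np.atleast_2d(M))+[p[0],p[1],z]
E
python3 - <<'E'
from h import *
for n,seed in(("top",(240,270)),("side",(270,250))):
    im=cv2.imread(f"pics/{n}0.png"); g=cv2.GaussianBlur(im,(3,3),0).min(2)
    m=(g>150).astype(np.uint8); k,l=cv2.connectedComponents(m)
    b=(l==l[seed[1],seed[0]]).astype(np.uint8)
    c=max(cv2.findContours(b,cv2.RETR_EXTERNAL,cv2.CHAIN_APPROX_NONE)[0],key=cv2.contourArea)
    q=cv2.approxPolyDP(c,8,True)[:,0]; print(n,q.tolist())
    for u in q: print(ray(n,u,12).round(1))
print(ray("top",(466,240),131),ray("top",(428,246),44+22))
t=cv2.imread("pics/top0.png")[205:285,395:520]; s=cv2.imread("pics/side0.png")[310:440,340:470]
cv2.imwrite("pics/c1.png",np.vstack([cv2.resize(t,(750,480),interpolation=cv2.INTER_CUBIC)]))
cv2.imwrite("pics/c2.png",cv2.resize(s,(585,585),interpolation=cv2.INTER_CUBIC))
E
```

```text
top [[327, 227], [217, 253], [227, 304], [338, 277]]
[638.2  95.   12. ]
[581.4 388.7  12. ]
[446.2 363.7  12. ]
[502.9  72.9  12. ]
side [[238, 238], [303, 296], [345, 271], [279, 218]]
[447.  358.9  12. ]
[503.6  66.3  12. ]
[639.1  92.5  12. ]
[586.3 385.7  12. ]
[ 563.2489837  -237.06105464  131.        ] [ 564.49084544 -157.80589411   66.        ]
```

View pics/c1.png

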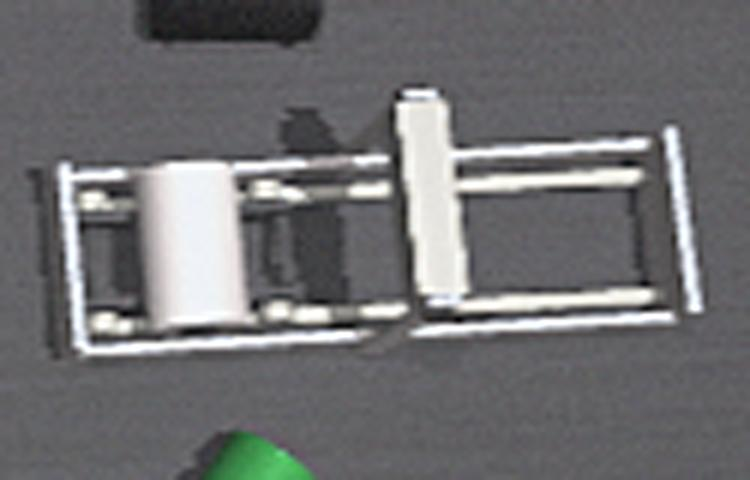

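View pics/c2.png

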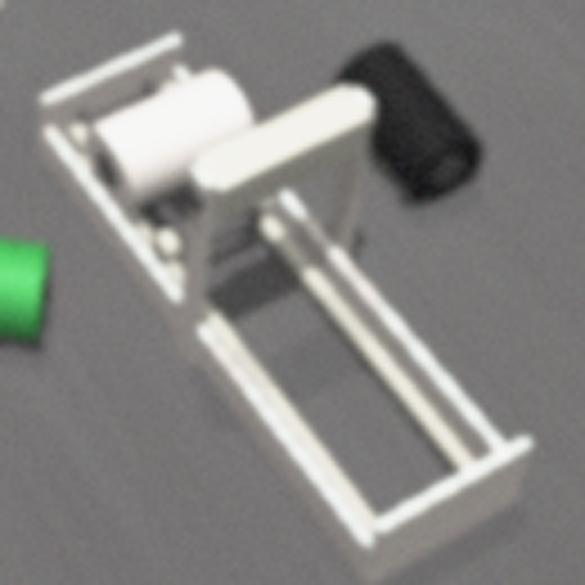

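The crop confirms the silver roller sits in the tray at its left (+y) end. In top-view pixels the end walls' tops are (406,232)–(408.5,263) and (507,226.5)–(511,256), and the handle top is at about (466.8,237.8). The side crop gives the same walls and handle. Next I fit both poses.

```bash
python3 - <<'E'
from h import *
# tray: centre of end-wall tops, handle top
M=np.array([[40.5,132,44],[-40.5,132,44],[40.5,-132,44],[-40.5,-132,44],[0,0,131]])
uv={"top":(np.array([[66,166],[83,348],[672,131],[696,307],[431,197]])+.5)/6-.5+[395,205],
    "side":(np.array([[180,40],[46,100],[528,443],[375,527],[287,137]])[[0,1,2,3,4]]+.5)/4.5-.5+[340,310]}
def fit(M,uv,ns,z,p0):
    f=lambda p:np.concatenate([(proj(n,place(p,M,z))-uv[n]).ravel() for n in ns])
    s=least_squares(f,p0); return s.x.round(4),s.fun.round(1)
for ns in(["top"],["side"],["top","side"]): print("tray",ns,*fit(M,uv,ns,0,[563,-230,0]))
P=np.array([[70,-150,0],[70,150,0],[-70,150,0],[-70,-150,0]]); up={}
for n,seed in(("top",(240,270)),("side",(270,250))):
    im=cv2.imread(f"pics/{n}0.png"); g=cv2.GaussianBlur(im,(3,3),0).min(2)
    l=cv2.connectedComponents((g>135).astype(np.uint8))[1]; b=(l==l[seed[1],seed[0]]).astype(np.uint8)
    c=max(cv2.findContours(b,cv2.RETR_EXTERNAL,cv2.CHAIN_APPROX_NONE)[0],key=cv2.contourArea)[:,0].astype(float)
    q=proj(n,place([542,228,.193],P,12)); L=[]
    for i in range(4):
        a,e=q[i],q[(i+1)%4]; d=(e-a)/np.linalg.norm(e-a); r=c-a; s=r@d; o=r@[-d[1],d[0]]
        k=(abs(o)<6)&(s>8)&(s<np.linalg.norm(e-a)-8)
        v=cv2.fitLine(c[k].astype(np.float32),cv2.DIST_HUBER,0,.01,.01).ravel(); L.append(np.cross([v[2],v[3],1],[v[2]+v[0],v[3]+v[1],1]))
    w=[np.cross(L[i-1],L[i]) for i in range(4)]; up[n]=np.array([x[:2]/x[2] for x in w])
for ns in(["top"],["side"],["top","side"]): print("plate",ns,*fit(P,up,ns,12,[542,228,.193]))
# V-block as a cross check: dark top at z=58
for n,(x0,y0,x1,y1) in(("top",(262,252,292,276)),("side",(278,232,300,260))):
    m=cv2.imread(f"pics/{n}0.png")[y0:y1,x0:x1].max(2)<110; yy,xx=np.nonzero(m); print(n,ray(n,(xx.mean()+x0,yy.mean()+y0),50).round(1))
Q=R.from_matrix(np.diag([-1.,1,-1]))
for p in([563,-237,.05,430],[542,228,.19,400],[542,228,.19,285]):
    for h in(0,np.pi):
        q=manip.solve_ik(p[:2]+[p[3]],(R.from_euler('z',p[2]+h)*Q).as_quat()); print(h,None if q is None else np.round(q,2))
t=[manip.get_obs()['torque'] for _ in range(5)]; print(np.round(t,4),manip.get_obs()['clock'])
E
```

```text
tray ['top'] [ 5.696854e+02 -2.397287e+02  1.600000e-02] [-0.2 -0.2 -0.   0.2 -0.2 -0.6  0.   0.7  0.4 -0.1]
tray ['side'] [ 5.716870e+02 -2.427149e+02  6.100000e-03] [ 0.5 -0.5 -0.3 -0.   0.1 -0.1  0.2  0.4 -0.5 -0. ]
tray ['top', 'side'] [ 5.709918e+02 -2.415815e+02  1.080000e-02] [ 0.5 -1.   0.6 -0.6  0.5 -0.9  0.7  0.4  1.1 -0.6 -0.3 -0.7 -1.1 -0.1
 -0.3 -0.6 -0.1  0.1 -1.1 -0.3]
plate ['top'] [5.424741e+02 2.299167e+02 1.955000e-01] [-0.1 -0.3 -0.1 -0.3 -0.   0.3  0.2  0.3]
plate ['side'] [5.439050e+02 2.255628e+02 2.008000e-01] [-1.6  0.2 -0.4  1.8  1.5  0.3  0.5 -1.3]
plate ['top', 'side'] [5.434499e+02 2.283949e+02 1.981000e-01] [ 0.3 -0.8  0.5 -0.5  0.7  0.   0.8 -0.3 -2.4 -0.3 -0.7  1.3  1.1 -0.3
 -0.4 -1.9]
top [539.5 229.2  50. ]
side [534.3 203.9  50. ]
0 [ 0.44  0.74 -0.21  1.3   0.16  1.12  1.84]
3.141592653589793 [ 0.05  0.84  0.72  1.31 -0.55  1.19 -0.72]
0 [-0.34  0.74 -0.23  1.44  0.18  0.99  1.15]
3.141592653589793 [-0.76  0.82  0.68  1.45 -0.56  1.06 -1.34]
0 [-0.33  0.89 -0.24  1.56  0.29  0.73  1.06]
3.141592653589793 [-0.71  0.95  0.55  1.58 -0.64  0.8  -1.27]
[[ 0.0234 -0.0299  0.0294]
 [ 0.0234 -0.0299  0.0294]
 [ 0.0234 -0.0299  0.0294]
 [ 0.0234 -0.0299  0.0294]
 [ 0.0234 -0.0299  0.0294]] 0.1
```

Both cameras agree to about 4 mm: the tray is at (571,-241.5), yaw 0.011, and the plate at (543.5,228.5), yaw 0.198. That fits the given sizes and the arm's reach, so I grasp now.

```bash
cat >> h.py <<'E'
Q=R.from_matrix(np.diag([-1.,1,-1]))
GX=0.0  # tray-x of the grasp
def tcp(x,y,zu,yaw,tilt=0,gx=GX,gz=273.):
    """TCP pose for tray with underside centre (level) at x,y,zu; tilt>0 lifts +y end, pivot = rail middle"""
    r=R.from_euler('z',yaw)*R.from_euler('x',tilt)
    return np.array([x,y,zu+16])+r.apply([gx,0,gz-16]),(r*Q).as_quat()
def st(*k):
    o=manip.get_obs(); print("t",round(o['clock'],2),"tcp",o['tool_pos'].round(1),"F",o['wrist_force'].round(2),"T",o['torque'].round(3),"grip",round(o['grip_width'],3),round(o['grasp_force'],1),*k); return o
E
python3 - <<'E'
from h import *
p,q=tcp(571,-241.5,0,.011)
manip.reach(p+[0,0,70],q); st()
manip.servo_line(p,q,120); st()
cv2.imwrite("pics/g0.png",np.hstack([cv2.resize(cams.get_image(n)[a:a+150,b:b+200],(400,300)) for n,a,b in(("top",170,360),("side",270,310))]))
E
```

```text
t 3.31 tcp [ 571.3 -240.8  343.1] F [-0.06  0.24 -0.09] T [-0.023  0.061 -0.003] grip 1.003 0.0
t 4.04 tcp [ 571.2 -241.5  273.7] F [ 0.65 -0.25  0.72] T [ 0.017  0.018 -0.032] grip 1.0 0.0
```

View pics/g0.png

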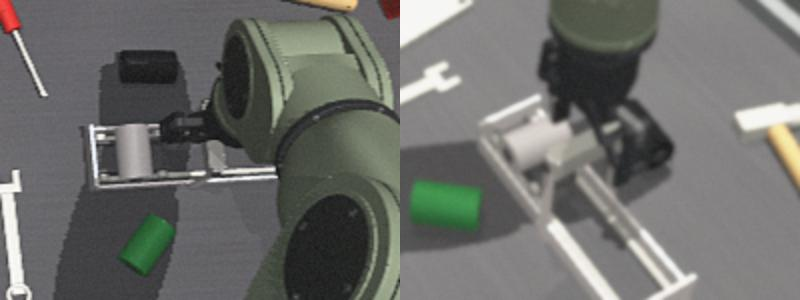

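The fingers straddle the handle (side view, mosaic about (585,145)), and nothing else is near them. Now I close, lift and time small tilts.

```bash
python3 - <<'E'
from h import *
claw.close(90); o=st()
p,q=tcp(571.2,-241.5,0,.011)
z=o['tool_pos'][2]-273
manip.servo_line(*tcp(571.2,-241.5,40,.011,0),80); st()
X=(571.2,-241.5,60,.011)
manip.servo_line(*tcp(*X,-.05),80); st()
for d,sp in((-.055,150),(-.06,400),(-.055,1000)):
    manip.servo_line(*tcp(*X,d),sp); st(d,"sp")
for d in(-.06,-.065):
    manip.move_joints(manip.solve_ik(*tcp(*X,d))); st(d,"mj")
im=cams.get_image("side");cv2.imwrite("pics/s1.png",im); cv2.imwrite("pics/t1.png",cams.get_image("top"))
cv2.imwrite("pics/g1.png",cv2.resize(im[230:430,310:510],(600,600)))
for i in range(4): manip.sleep(.02); st()
E
```

```text
t 4.76 tcp [ 571.  -241.4  273.3] F [-1.08  1.19  6.02] T [0.24  0.359 0.079] grip 0.217 89.3
t 5.41 tcp [ 571.1 -241.5  312.7] F [ 0.63  0.87 -8.71] T [-0.336  0.011 -0.021] grip 0.219 88.3
t 5.85 tcp [ 571.2 -228.1  333.1] F [-0.53 -0.31 -8.17] T [-0.228  0.007  0.018] grip 0.217 88.5
t 6.1 tcp [ 571.  -227.5  332.3] F [ 0.36 -0.23 -7.01] T [-0.148 -0.011 -0.04 ] grip 0.217 88.3 -0.055 sp
t 6.35 tcp [ 571.  -226.   332.5] F [-0.23  0.13 -6.45] T [-0.146 -0.012 -0.004] grip 0.221 88.4 -0.06 sp
t 6.6 tcp [ 571.  -227.6  332.6] F [-0.93  0.   -7.44] T [-0.162  0.015 -0.013] grip 0.216 88.4 -0.055 sp
t 6.85 tcp [ 571.1 -225.9  332.6] F [-0.5   0.55 -7.15] T [-0.181  0.045 -0.01 ] grip 0.221 88.4 -0.06 mj
t 7.1 tcp [ 571.  -224.6  332.5] F [ 0.15  0.37 -7.27] T [-0.116 -0.002 -0.016] grip 0.223 88.4 -0.065 mj
t 7.22 tcp [ 571.  -224.8  332.5] F [-0.54 -0.22 -7.35] T [-0.086  0.036 -0.034] grip 0.222 88.4
t 7.23 tcp [ 571.  -224.8  332.5] F [ 0.1  -0.04 -7.32] T [-0.156 -0.009 -0.03 ] grip 0.221 88.4
t 7.25 tcp [ 571.  -224.8  332.5] F [-0.05  0.06 -6.91] T [-0.087 -0.012  0.037] grip 0.223 88.4
t 7.27 tcp [ 571.  -224.8  332.5] F [-0.02 -0.11 -7.65] T [-0.166 -0.031  0.023] grip 0.218 88.4
```

View pics/g1.png

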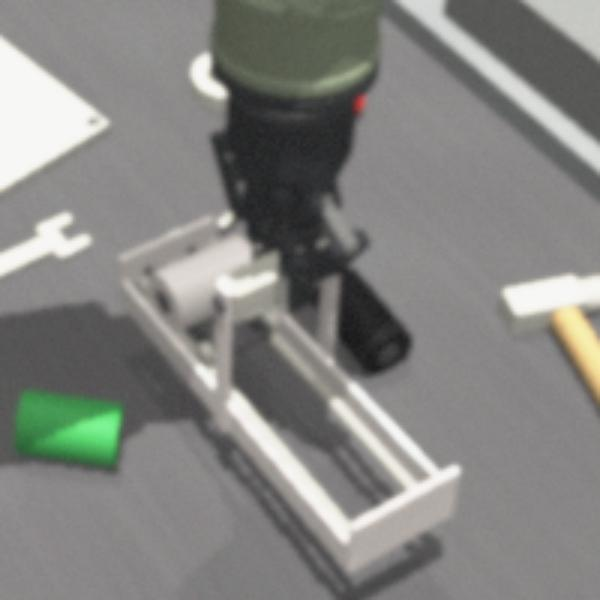

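The tray is held with its shuttle still at the +y end, and small moves take 0.25 s at least. Now I carry it over the plate with the +y end tilted down, then level it and look.

```bash
python3 - <<'E'
from h import *
manip.servo_line(*tcp(571,-241.5,95,.011,-.065),100); st()
B=(543.5,228.4,90,.1965)
manip.servo_line(*tcp(*B,-.065),115); st()
manip.servo_line(*tcp(*B,-.03),40); manip.servo_line(*tcp(*B,0),40); manip.sleep(.2); st()
T=[]
for i in range(40): manip.sleep(.005); T.append(manip.get_obs()['torque'])
T=np.array(T); print(T.mean(0),T.std(0),manip.get_obs()['clock'], [np.corrcoef(T[:-1,0],T[1:,0])[0,1]])
s=cams.get_image("side");t=cams.get_image("top");cv2.imwrite("pics/s2.png",s);cv2.imwrite("pics/t2.png",t); st()
c=proj("side",[[543,228,100]])[0].astype(int);d=proj("top",[[543,228,100]])[0].astype(int); print(c,d)
cv2.imwrite("pics/g2.png",np.hstack([cv2.resize(im[v-75:v+75,u-50:u+50],(400,600),interpolation=cv2.INTER_CUBIC) for im,(u,v) in((s,c),(t,d))]))
E
```

```text
t 7.77 tcp [ 570.7 -224.9  367.2] F [ 0.06 -0.07 -7.57] T [-0.119  0.021  0.018] grip 0.217 88.6
t 12.01 tcp [540.3 244.6 362.5] F [-0.33  0.03 -8.01] T [-0.144 -0.05   0.039] grip 0.218 88.4
t 12.93 tcp [543.4 228.6 363. ] F [ 0.3   0.53 -7.3 ] T [-0.33  -0.078  0.034] grip 0.219 88.3
[-0.31012888 -0.0772093  -0.00193623] [0.0287249  0.02791618 0.02969281] 13.2583 [np.float64(-0.06027283152683313)]
t 13.36 tcp [543.5 228.4 363. ] F [-0.62  0.93 -7.35] T [-0.323 -0.117  0.008] grip 0.221 88.3
[286 227] [275 259]
```

View pics/g2.png

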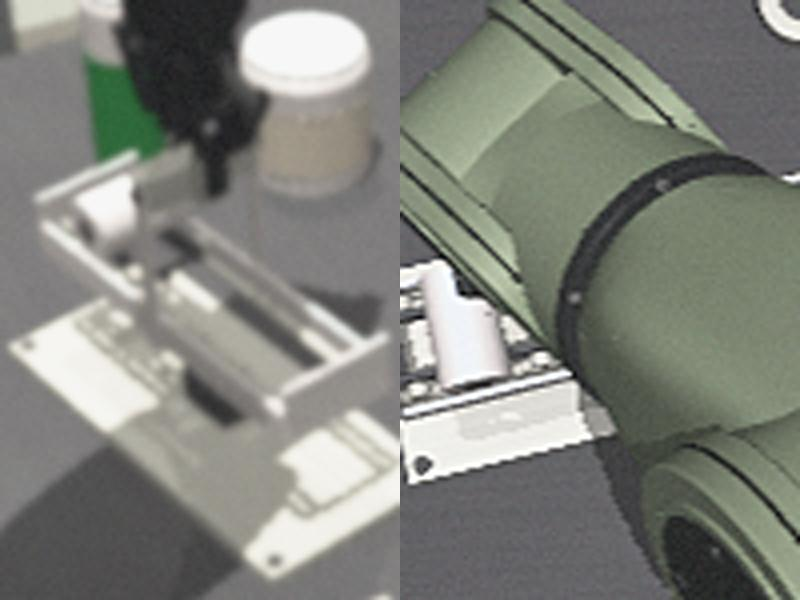

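Side-crop pixels (×4 about (286,227)): -y wall top (283,405)–(385,338), +y wall top (38,200)–(135,155), roller still at the +y end, plate and dark block below. The top view is blocked by the arm. The wrist moment is white noise (0.029 Nm, roughly 4 mNm per mm), so averaged it can sense the shuttle. First I write and simulate the balancer and check the tray-to-plate alignment.

```bash
cat > ctl.py <<'E'
from h import *
from scipy.linalg import solve_discrete_are as dare
import json
g,RR=9.81,3.0; TM,TS,NW,DT=.25,.03,20,.005   # move, settle, samples
def stepF(s,th,dt):      # s=[y,v,b] metres, th rad
    A=np.array([[1,dt,0],[g/RR*dt,1,g*dt],[0,0,1]]); 
    return A@s+np.array([-.5*g*th*dt*dt,-g*th*dt,0]),A
def prof(a): return a**3*(10-15*a+6*a*a)
def gains():
    f=lambda s,u:sim(np.array([s[0],s[1],0.]),s[2],u)
    def sim(x,t0,u):
        for i in range(50): x,_=stepF(x,t0+(u-t0)*prof((i+.5)/50),TM/50)
        for i in range(NW+6): x,_=stepF(x,u,DT)
        return np.array([x[0],x[1],u])
    A=np.array([f(e,e[2]*0) for e in np.eye(3)]).T; B=f(np.zeros(3),1.)[:,None]
    Qc=np.diag([1,.2,0.]); Rc=np.array([[15.]]); P=dare(A,B,Qc,Rc); return np.linalg.solve(Rc+B.T@P@B,B.T@P@A)[0]
K=gains()
class Bal:
    def __init__(s,cal): s.x=np.array([.08,0,0]); s.P=np.diag([1e-6,1e-8,.006**2]); s.th=0.; s.cal=cal; s.ref=0.
    def pred(s,th,dt):
        s.x,A=stepF(s.x,th,dt); s.P=A@s.P@A.T+np.diag([1e-9,4e-6,1e-8])*dt   
        if s.x[0]>.08: s.x[0]=.08; s.x[1]=min(s.x[1],0)
    def upd(s,tau):
        c0,c1,W=s.cal; z=.08-(tau-c0-c1*s.th)/W; H=np.array([1.,0,0])
        k=s.P@H/(s.P[0,0]+(.029/W)**2); s.x=s.x+k*(z-s.x[0]); s.P=s.P-np.outer(k,H@s.P)
    def command(s):
        xr=s.ref; u=xr/RR+s.x[2]-K@np.array([s.x[0]-xr,s.x[1],s.th-s.x[2]-xr/RR])
        return float(np.clip(np.clip(u,s.th-.02,s.th+.02),-.03,.055))
    def moved(s,u):
        for i in range(25): s.pred(s.th+(u-s.th)*prof((i+.5)/25),TM/25)
        s.th=u
    def dump(s): json.dump(dict(x=s.x.tolist(),P=s.P.tolist(),th=s.th,cal=list(s.cal),ref=s.ref),open("bal.json","w"))
    @classmethod
    def load(c):
        d=json.load(open("bal.json")); b=c(d["cal"]); b.x=np.array(d["x"]); b.P=np.array(d["P"]); b.th=d["th"]; b.ref=d["ref"]; return b
def taux(yaw=.1965):
    o=manip.get_obs(); T=o['torque']; return T[0]*np.cos(yaw)+T[1]*np.sin(yaw),o['clock']
def window(b):
    t=taux()[1]; manip.sleep(TS); tt=taux()[1]; b.pred(b.th,tt-t)
    for i in range(NW): 
        manip.sleep(DT); z,t2=taux(); b.pred(b.th,t2-tt); tt=t2; b.upd(z)
    
def cycle(b,B,look=None):
    """one control cycle at tray pose B"""
    u=b.command(); t=taux()[1]; manip.servo_line(*tcp(*B,u),2000); dt=taux()[1]-t
    b.moved(u)
    if abs(dt-TM)>.02: print("dur",dt)
    window(b); print("t",round(tt_(),2),"y",(b.x[:2]*1e3).round(1),"b",b.x[2].round(4),"th",round(b.th,4))
def tt_(): return manip.get_obs()['clock']
E
python3 - <<'E'
from ctl import *
M=np.array([[40.5,132,44],[-40.5,132,44],[40.5,-132,44],[-40.5,-132,44]])
uv=(np.array([[135,155],[38,201],[385,338],[283,407]])+.5)/4-.5+[236,152]
s=least_squares(lambda p:(proj("side",place(p,M,90))-uv).ravel(),[543,228,.2]);print(s.x.round(3),s.fun.round(1))
print("K",K)
# offline sim of the loop
rng=np.random.default_rng(0)
for bt,Wt in((.008,4.0),(-.008,4.3),(0,3.7)):
    b=Bal((-.319,-2.9,4.0)); x=np.array([.08,0,bt]); th=0; log=[]
    c=lambda x:np.array([min(x[0],.08),min(x[1],0) if x[0]>.08 else x[1],x[2]])
    for k in range(40):
        u=b.command(); b.moved(u)
        for i in range(25): x=c(stepF(x,th+(u-th)*prof((i+.5)/25),.01)[0])
        th=u
        for i in range(26):
            x=c(stepF(x,th,DT)[0]); b.pred(th,DT)
            if i>5: b.upd(-.319-2.9*th+Wt*(.08-x[0])+rng.normal()*.029)
        log.append([x[0]*1e3,x[1]*1e3])
    print(np.array(log).round(0)[::3].tolist(),b.x.round(4))
E
```

```text
[5.41155e+02 2.21244e+02 1.91000e-01] [ 0.4  0.6 -0.4  0.4  0.4  1.1 -0.4 -1.9]
K [-0.66221707 -0.36408739  0.39371571]
[[80.0, 0.0], [64.0, -7.0], [61.0, -10.0], [40.0, -18.0], [27.0, -17.0], [16.0, -12.0], [7.0, 6.0], [12.0, -5.0], [16.0, -2.0], [7.0, 1.0], [7.0, -9.0], [-0.0, 3.0], [3.0, 1.0], [1.0, 6.0]] [0.0025 0.0085 0.0079]
[[80.0, -1.0], [-18.0, -160.0], [-323.0, -510.0], [-2146.0, -3768.0], [-16174.0, -29130.0], [-124718.0, -225412.0], [-964673.0, -1744315.0], [-7464565.0, -13498159.0], [-57763189.0, -104453872.0], [-446993032.0, -808303699.0], [-3459001286.0, -6254960789.0], [-26767064288.0, -48403260506.0], [-207133701851.0, -374562800153.0], [-1602879197384.0, -2898509104405.0]] [-1.72309514e+09 -3.11589729e+09 -4.30000000e-03]
[[80.0, 1.0], [19.0, -104.0], [-83.0, -58.0], [-179.0, -171.0], [-798.0, -1283.0], [-5572.0, -9915.0], [-42515.0, -76719.0], [-328393.0, -593676.0], [-2540623.0, -4594083.0], [-19659701.0, -35550753.0], [-152133618.0, -275105210.0], [-1177267069.0, -2128868517.0], [-9110138780.0, -16473992538.0], [-70497710817.0, -127482006583.0]] [-6.52103825e+07 -1.17920856e+08 -4.20000000e-03]
```

The side fit has ±4 mm slack along y but agrees with the plan. The balancer needs a gentle start (ramp until the shuttle moves off) and a slow reference, so I add those and re-simulate.

```bash
cat >> ctl.py <<'E'
def bal_next(b,T=.38,rate=.014):
    """phase A: creep the tilt until it leaves the stop; phase B: ref glides to 0"""
    if not getattr(b,'free',False):
        if b.x[0]>.0765: return b.th+(.003 if b.th>=.0175 else .006)
        b.free=True; b.ref=b.x[0]+.0; 
    r0=b.ref; b.ref=max(0.,b.ref-min(rate,max(.004,b.ref*.5))*T); vr=(b.ref-r0)/T
    xr=b.ref; u=xr/RR+b.x[2]-K@np.array([b.x[0]-xr,b.x[1]-vr,b.th-b.x[2]-xr/RR])
    return float(np.clip(np.clip(u,b.th-.03,b.th+.03),-.05,.06))
E
python3 - <<'E'
from ctl import *
rng=np.random.default_rng(1)
for n in range(10):
    bt=rng.uniform(-.009,.009);Wt=rng.uniform(3.6,4.4)
    b=Bal((-.319,-2.9,4.0)); b.th=.012; x=np.array([.08,0,bt]); th=.012; log=[]
    c=lambda x:np.array([min(x[0],.08),min(x[1],0) if x[0]>.08 else x[1],x[2]])
    for k in range(60):
        u=bal_next(b); b.moved(u)
        for i in range(25): x=c(stepF(x,th+(u-th)*prof((i+.5)/25),.01)[0])
        th=u
        for i in range(26):
            x=c(stepF(x,th,DT)[0]); b.pred(th,DT)
            if i>5: b.upd(-.319-2.9*th+Wt*(.08-x[0])+rng.normal()*.029)
        log.append([x[0]*1e3,x[1]*1e3])
    l=np.array(log).round(0); print(round(bt,4),round(Wt,2),l[::4,0],"vmax",abs(l[:,1]).max(),"late std",l[-20:,0].std().round(1),l[-1],b.x.round(4))
E
```

```text
0.0002 4.36 [80. 78.  5.  5. -5.  7.  8.  6. -0. -4. -0. 12.  4.  2.  6.] vmax 64.0 late std 5.3 [10. -5.] [ 0.005  -0.0024  0.0024]
0.0072 4.0 [80. 80. 68. 55. 46. 44. 24. 15. 24. 15.  9.  7. -4. -7.  2.] vmax 29.0 late std 6.2 [ -3. -11.] [-0.0017 -0.0095  0.0072]
-0.007 3.91 [ 8.00000000e+01  2.90000000e+01 -4.86000000e+02 -5.92300000e+03
 -8.88350000e+04 -1.35787900e+06 -2.07820860e+07 -3.18092417e+08
 -4.86877665e+09 -7.45223502e+10 -1.14065220e+12 -1.74590233e+13
 -2.67230882e+14 -4.09028290e+15 -6.26065897e+16] vmax 8.760803699998577e+17 late std 1.1560745464993749e+17 [-4.84473552e+17 -8.76080370e+17] [-4.72989580e+14 -8.55313741e+14 -7.30000000e-03]
-0.0026 3.82 [ 8.00000000e+01  7.20000000e+01 -6.30000000e+01 -1.50000000e+02
 -3.82000000e+02 -3.82500000e+03 -5.65150000e+04 -8.63003000e+05
 -1.32072420e+07 -2.02150330e+08 -3.09414648e+09 -4.73595484e+10
 -7.24893579e+11 -1.10953487e+13 -1.69827359e+14] vmax 2376465735564563.0 late std 313598117432371.2 [-1.31418855e+15 -2.37646574e+15] [-1.25415562e+12 -2.26790733e+12 -6.00000000e-03]
-0.0059 4.39 [ 80.  47. -72. -38. -31. -
[... 370 characters left out ...]
14917270700174.0 late std 1968481151987.6 [-8.24926955e+12 -1.49172707e+13] [-7.67017394e+09 -1.38700839e+10 -4.50000000e-03]
-0.008 4.34 [ 80.  21. -23. -10. -15.  -6.  -6.  -3.  -3.   5.  -0.   8.  13.   7.
   2.] vmax 94.0 late std 4.4 [3. 1.] [-0.0022  0.0033 -0.0058]
0.0002 4.27 [80. 78. 62. 45. 15. 24. 19. 19.  9. 15. 12.  6.  6.  7.  3.] vmax 34.0 late std 4.5 [11. -4.] [ 0.0084 -0.0011  0.0017]
-0.0024 4.33 [ 80.  72. -62. -48. -34. -28. -26. -20.  -8.  -5.  -9. -13.   5.  -5.
  -4.] vmax 117.0 late std 7.0 [ 2. -4.] [-0.006  -0.0062 -0.0003]
0.0067 3.88 [ 80.  80.  59.  15. -14. -29. -14. -19.  -8.  -7.  -4.  -6.  -0.  -1.
   0.] vmax 33.0 late std 3.6 [1. 5.] [0.0049 0.0085 0.006 ]
```

```bash
python3 - <<'E'
s=open('ctl.py').read(); i=s.index("def bal_next")
s=s[:i].replace("[[15.]]","[[60.]]")+'''
def bal_next(b,T=.38,rate=.014):
    """phase A: creep the tilt until it leaves the stop; phase B: ref glides to 0"""
    if not b.free:
        if b.x[0]>.0755:
            u=b.th+.0015; b.x=np.array([.08,0,u-.0267-.0005]); b.P=np.diag([1e-6,.008**2,.002**2]); return u
        b.free=True; b.ref=b.x[0]+b.x[1]*.3
    r0=b.ref; b.ref=max(0.,b.ref-min(rate,max(.004,b.ref*.5))*T); vr=(b.ref-r0)/T
    xr=b.ref; u=xr/RR+b.x[2]-K@np.array([b.x[0]-xr,b.x[1]-vr,b.th-b.x[2]-xr/RR])
    return float(np.clip(np.clip(u,b.th-.03,b.th+.03),-.05,.06))
'''
s=s.replace("s.ref=0.\n","s.ref=0.; s.free=False\n").replace("ref=s.ref)","ref=s.ref,free=s.free)").replace('b.ref=d["ref"]','b.ref=d["ref"]; b.free=d["free"]')
s=s.replace("if s.x[0]>.08:","if s.free and s.x[0]>.08:").replace("u=b.command(); t=","u=bal_next(b); t=")
open('ctl.py','w').write(s)
E
cat > sim.py <<'E'
from ctl import *
rng=np.random.default_rng(1)
for n in range(14):
    bt=rng.uniform(-.009,.009);Wt=rng.uniform(3.6,4.4);th=.014
    b=Bal((-.319,-2.9,4.0)); b.th=th; x=np.array([.08,0,bt]); log=[]
    c=lambda x:np.array([min(x[0],.08),min(x[1],0) if x[0]>.08 else x[1],x[2]])
    for k in range(60):
        u=bal_next(b); b.moved(u)
        for i in range(25): x=c(stepF(x,th+(u-th)*prof((i+.5)/25),.01)[0])
        th=u
        for i in range(26):
            x=c(stepF(x,th,DT)[0]); b.pred(th,DT)
            if i>5: b.upd(-.319-2.9*th+Wt*(.08-x[0])+rng.normal()*.029)
        log.append([x[0]*1e3,x[1]*1e3])
    l=np.array(log).round(0); print(round(bt,4),round(Wt,2),l[::4,0],"min",l[:,0].min(),"vmax",abs(l[:,1]).max(),"std",l[-20:,0].std().round(1),b.x.round(4))
E
python3 sim.py
```

```text
0.0002 4.36 [80. 80. 80. 41. 42. 24. 27. 18.  9.  5.  6. 17. 10.  6.  9.] min 5.0 vmax 46.0 std 5.4 [ 0.0085 -0.0029  0.0022]
0.0072 4.0 [ 80.  80.  80.  80.  52.   3. -14.  -7.   5.   5.   2.   3.  -6. -10.
  -0.] min -16.0 vmax 37.0 std 5.3 [-0.0026 -0.0088  0.0072]
-0.007 3.91 [ 80.  78.  41. -10. -28. -25. -20.   2.   6.  -1.   1.  -2.   4.  -2.
  -8.] min -28.0 vmax 42.0 std 6.2 [-0.0075 -0.0087 -0.0078]
-0.0026 3.82 [ 80.  80.  74.   6.  -8. -25. -16. -12.   0.  -8.  -8.  -7.   3.   2.
 -10.] min -25.0 vmax 66.0 std 4.7 [-0.0008  0.0007 -0.004 ]
-0.0059 4.39 [80. 80. 36. 41. 22. 15. 20. 17. 12.  9. 16. 21.  3. 20.  2.] min 2.0 vmax 48.0 std 6.2 [ 0.0017  0.0019 -0.0037]
0.001 3.72 [ 80.  80.  80.  55.  -5. -26. -36. -28. -16.   1.  -2.  -6.  -4.  -5.
  -9.] min -39.0 vmax 59.0 std 1.9 [-0.0024 -0.0051 -0.0012]
-0.008 4.34 [80. 77. 28. 21. 10. 14.  9. 10.  8. 14.  7. 13. 18. 11.  6.] min 3.0 vmax 43.0 std 4.4 [ 0.0005  0.0023 -0.006 ]
0.0002 4.27 [80. 80. 80. 47. 17. 17. 15. 13.  4. 12. 10.  3.  5.  4.  2.] min -6.0 vmax 40.0 std 4.3 [0.0074 0.0003 0.0018]
-0.0024 4.33 [80. 80. 74. 30. 33. 15. 17.  6. 20. 15.  8.  1. 16.  4.  3.] min -5.0 vmax 39.0 std 6.3 [ 0.0011 -0.0079 -0.0007]
0.0067 3.88 [ 80.  80.  80.  80.  47.   5.   0. -14. -13. -12.  -7.  -7.  -0.  -1.
   1.] min -19.0 vmax 55.0 std 4.4 [0.0053 0.0083 0.006 ]
-0.0055 4.03 [ 80.  80.  53.   4. -11.   8.   6.  -6. -13.   3.   5. -12.  -4.  -1.
  -1.] min -13.0 vmax 42.0 std 5.1 [ 0.0038 -0.0043 -0.0053]
-0.0037 4.21 [80. 80. 65. 17.  5.  9. -1. -2. -0. -1. 20. -1. 10. -7. 11.] min -11.0 vmax 42.0 std 9.4 [ 0.0026 -0.0088 -0.0025]
-0.0046 4.27 [80. 80. 58. 28. 13. 15.  0. 10. 15.  5.  7. 14.  9. -3.  4.] min -3.0 vmax 39.0 std 4.8 [-0.0028 -0.0034 -0.003 ]
0.0058 4.22 [ 80.  80.  80.  79.  36.  23.   7.   8. -12.  11.   4.   2.   1.   4.
  -5.] min -12.0 vmax 45.0 std 2.9 [-0.0035  0.0022  0.0071]
```

```bash
sed -i 's/TM,TS,NW,DT=.25,.03,20/TM,TS,NW,DT=.25,.05,20/; s/range(NW+6)/range(NW+10)/; s/T=.38/T=.40/; s/b.th+.0015/b.th+.002/; s/s.free=False$/s.free=False; s.n=0/' ctl.py
sed -i 's/t=taux()\[1\]; manip.sleep(TS); tt/t=taux()[1]; b.yimg=b.x[0]; im=cams.get_image("side"); cv2.imwrite(f"pics\/f_{t:.2f}.png",im); tt/' ctl.py
sed -i 's/range(26)/range(30)/; s/if i>5/if i>9/' sim.py; python3 sim.py | tail -4 
grep -n "get_image\|s.n=0\|TS,NW" ctl.py
python3 - <<'E'
from ctl import *
B=(543.5,228.4,90,.1965); ths=[-.03,.014]; m=[-.319]
for th in ths:
    manip.servo_line(*tcp(*B,th),40); manip.sleep(.1); v=[]
    for i in range(40): manip.sleep(.005); v.append(taux()[0])
    m.append(np.mean(v))
c1,c0=np.polyfit([0]+ths,m,1); print(m,c0,c1,tt_())
b=Bal((c0,c1,4.0)); b.th=.014; n=0
for k in range(28):
    cycle(b,B)
    if b.free and b.x[0]<.05: n+=1
    if n>5: break
b.dump(); st()
E
ls pics | grep f_ | tail -3
```

```text
-0.0037 4.21 [ 80.  80.  32.  11.   4.   8.   0.  -2.  -0.  -2.  22.  -3.  11. -10.
  13.] min -13.0 vmax 49.0 std 10.3 [ 0.0018 -0.0094 -0.0025]
-0.0046 4.27 [80. 79. 36. 24. 10. 15. -2. 12. 15.  4.  8. 14.  9. -4.  4.] min -4.0 vmax 45.0 std 4.9 [-0.0031 -0.0035 -0.003 ]
0.0058 4.22 [80. 80. 80. 38.  0. 13.  6.  5. -9. 10.  2.  2.  1.  4. -6.] min -11.0 vmax 52.0 std 3.0 [-0.0032  0.0016  0.0071]
4:g,RR=9.81,3.0; TM,TS,NW,DT=.25,.05,20,.005   # move, settle, samples
19:    def __init__(s,cal): s.x=np.array([.08,0,0]); s.P=np.diag([1e-6,1e-8,.006**2]); s.th=0.; s.cal=cal; s.ref=0.; s.free=False; s.n=0
39:    t=taux()[1]; b.yimg=b.x[0]; im=cams.get_image("side"); cv2.imwrite(f"pics/f_{t:.2f}.png",im); tt=taux()[1]; b.pred(b.th,tt-t)
[-0.319, np.float64(-0.22280898869625804), np.float64(-0.33145104256959035)] -0.30487787375618514 -2.5858493751692397 15.0
t 15.47 y [80.9  2. ] b -0.0113 th 0.016
t 15.93 y [82.5  9.1] b -0.0083 th 0.018
t 16.4 y [85.5 14.9] b -0.0067 th 0.02
t 16.87 y [83.2 11.1] b -0.0042 th 0.022
t 17.33 y [83.4 10.5] b -0.0027 th 0.024
t 17.8 y [84.4 14.2] b -0.0003 th 0.026
t 18.27 y [81.8  6.5] b 0.0012 th 0.028
t 18.73 y [82.2  8.3] b 0.0035 th 0.03
t 19.2 y [86.5 21.4] b 0.0063 th 0.032
t 19.67 y [ 73.2 -18. ] b 0.0058 th 0.034
t 20.13 y [ 50.3 -57.4] b 0.0037 th 0.0292
t 20.6 y [ 24.3 -29.8] b 0.0033 th 0.0011
t 21.07 y [  1.4 -40.3] b 0.0017 th 0.0052
t 21.53 y [-0.5 25.4] b 0.0025 th -0.0154
t 22.0 y [-14.1 -42.3] b 0.0009 th 0.0146
t 22.47 y [-40.6 -48.7] b 0.0008 th -0.0154
t 22.93 y [-54.2  10.9] b 0.0007 th -0.0353
t 22.93 tcp [541.8 237.1 362.8] F [ 0.5  -0.69 -6.76] T [ 0.326  0.055 -0.032] grip 0.22 88.4
f_21.78.png
f_22.25.png
f_22.72.png
```

```bash
python3 - <<'E'
from ctl import *
import glob
fs=sorted(glob.glob("pics/f_*.png")); print([f[7:-4] for f in fs[-9:]])
sel=[fs[-8],fs[-6],fs[-4],fs[-2],fs[-1]]; u,v=286,217
ims=[cv2.imread("pics/s2.png")]+[cv2.imread(f) for f in sel]
o=[cv2.resize(i[v-50:v+50,u-45:u+45],(266,296),interpolation=cv2.INTER_CUBIC) for i in ims]
cv2.imwrite("pics/g3.png",np.vstack([np.hstack(o[:3]),np.hstack(o[3:])]))
for y in(80,0,-50): print(y,proj("side",place([541.2,222,.191],[[-35,y,44],[35,y,44]],90)).round(1).tolist())
E
```

```text
['18.98', '19.45', '19.92', '20.38', '20.85', '21.32', '21.78', '22.25', '22.72']
80 [[257.3, 210.1], [279.2, 199.9]]
0 [[275.2, 224.3], [297.3, 213.4]]
-50 [[287.0, 233.8], [309.4, 222.4]]
```

View pics/g3.png

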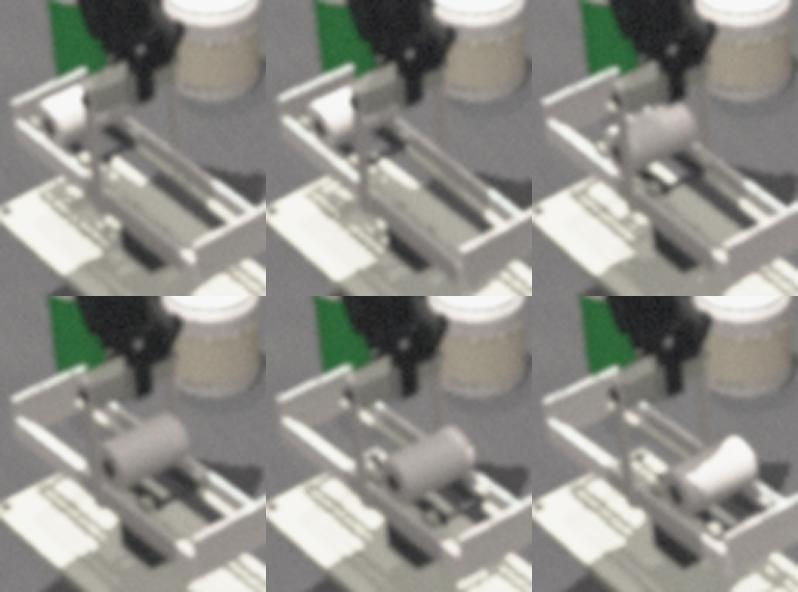

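The roller is clearly visible: its dark end cap is at px (256,210) at the stop (y=80, matching the projection), (273.5,218.4) at t=20.38, (279,225) at 21.32, (285,231) at 22.25 and (290,233) at 22.72. That makes y about 15, -13, -42 and -60, so the moment sensing reads 13–20 mm off. I switch to vision tracking, tested first on the saved frames.

```bash
cat > vis.py <<'E'
from ctl import *
POSE=[541.2,222,.191]; WH=(36,30)
def cen(y,z=90): return proj("side",place(POSE,[[0,y,46]],z))[0]
def patch(g,y,z=90):
    p=cv2.getRectSubPix(g,WH,tuple(map(float,cen(y,z)))).astype(np.float32); return p
def load(f): return cv2.GaussianBlur(cv2.imread(f,0),(3,3),0)
yy,xx=np.mgrid[:WH[1],:WH[0]]
TPL=[(y,patch(load(f"pics/f_{t}.png"),y)) for t,y in(("20.38",15),("21.32",-13),("22.25",-42),("22.72",-60))]
def mk(y):  # roller hull mask in the patch
    a=np.linspace(0,2*np.pi,24); P=np.array([[s,y+22*np.cos(k),44+22*np.sin(k)] for s in(-37,35) for k in a])
    q=proj("side",place(POSE,P,90))-cen(y)+[(WH[0]-1)/2,(WH[1]-1)/2]
    m=np.zeros(WH[::-1],np.uint8); cv2.fillConvexPoly(m,cv2.convexHull(q.astype(np.float32)).astype(int),1); return cv2.dilate(m,np.ones((3,3)))>0
MK=[mk(y) for y,_ in TPL]
def track(g,z=90,lo=-78,hi=50,use=None):
    best=(-2,)
    Y=np.arange(lo,hi+1,1.)
    Ps=[patch(g,y,z) for y in Y]
    for i,((ty,t),m) in enumerate(zip(TPL,MK)):
        if use is not None and i not in use: continue
        S=np.array([np.corrcoef(p[m],t[m])[0,1] for p in Ps]); k=int(S.argmax())
        d=0 if k in(0,len(Y)-1) else .5*(S[k-1]-S[k+1])/(S[k-1]-2*S[k]+S[k+1])
        if S[k]>best[0]: best=(S[k],Y[k]+d,i)
    return best
E
python3 - <<'E'
from vis import *
for t in("19.92","20.38","20.85","21.32","21.78","22.25","22.72"):
    g=load(f"pics/f_{t}.png"); print(t,[tuple(np.round(track(g,use=[i])[:2],2)) for i in range(4)])
E
```

```text
19.92 [(np.float64(0.47), np.float64(18.31)), (np.float64(0.31), np.float64(50.0)), (np.float64(0.29), np.float64(43.78)), (np.float64(0.02), np.float64(50.0))]
20.38 [(np.float64(1.0), np.float64(14.97)), (np.float64(0.67), np.float64(18.72)), (np.float64(0.7), np.float64(14.91)), (np.float64(0.54), np.float64(18.91))]
20.85 [(np.float64(0.89), np.float64(0.78)), (np.float64(0.79), np.float64(1.72)), (np.float64(0.8), np.float64(-0.41)), (np.float64(0.68), np.float64(6.33))]
21.32 [(np.float64(0.74), np.float64(-22.27)), (np.float64(1.0), np.float64(-13.05)), (np.float64(0.97), np.float64(-16.82)), (np.float64(0.9), np.float64(-9.62))]
21.78 [(np.float64(0.75), np.float64(-22.63)), (np.float64(0.99), np.float64(-14.59)), (np.float64(0.96), np.float64(-18.12)), (np.float64(0.89), np.float64(-10.84))]Traceback (most recent call last):
  File "<stdin>", line 3, in <module>
  File "vis.py", line 17, in track
    Ps=[patch(g,y,z) for y in Y]
        ~~~~~^^^^^^^
  File "vis.py", line 5, in patch
    p=cv2.getRectSubPix(g,WH,tuple(map(float,cen(y,z)))).astype(np.float32); return p
                                             ~~~^^^^^
  File "vis.py", line 3, in cen
    def cen(y,z=90): return proj("side",place(POSE,[[0,y,46]],z))[0]
                            ~~~~^^^^^^^^^^^^^^^^^^^^^^^^^^^^^^^^^
  File "h.py", line 6, in proj
    c=cams.get_calibration(n); q=(np.atleast_2d(P)-c["position"])@R.from_quat(c["rotation"]).as_matrix()
ValueError: time passes only in moves, steps and waits
```

```bash
python3 - <<'E'
s=open('h.py').read()
s=s.replace("def proj(","import functools\n@functools.lru_cache(None)\ndef cal(n): return cams.get_calibration(n)\ndef proj(",1).replace("c=cams.get_calibration(n); q","c=cal(n); q").replace("c=cams.get_calibration(n); d","c=cal(n); d")
open('h.py','w').write(s)
s=open('vis.py').read()
s=s.replace("def cen(y,z=90): return","@functools.lru_cache(None)\ndef cen(y,z=90): return"); open('vis.py','w').write(s)
E
python3 - <<'E'
from vis import *
ts=["20.38","20.85","21.32","21.78","22.25","22.72"]; Y=[]
for t in ts:
    r=[track(load(f"pics/f_{t}.png"),use=[i])[:2] for i in range(4)]; print(t,np.round(r,2).tolist()); Y.append(max(r)[1])
sw=[(20.13,.0011),(20.60,.0052),(21.07,-.0154),(21.53,.0146),(22.0,-.0154),(22.47,-.0353)]
def th(t):
    v=.0292
    for t0,u in sw: v+= (u-v)*prof(np.clip((t-t0)/.25,0,1))
    return v
def sim(p,lag=0):
    x=np.array([p[0],p[1],p[2]]); t=20.38; out={}
    while t<22.935:
        out[round(t,2)]=x; x,_=stepF(x,th(t-lag),.01); t+=.01
    return out,x
for lag in(0,.04):
    f=lambda p:[1e3*min(sim(p,lag)[0].items(),key=lambda k:abs(k[0]-float(t)))[1][0]-y for t,y in zip(ts,Y)]
    r=least_squares(f,[.015,-.03,0],x_scale=[.01,.01,.001]); print(lag,r.x.round(4),np.round(r.fun,1),sim(r.x,lag)[1].round(4))
E
```

```text
20.38 [[1.0, 14.97], [0.67, 18.72], [0.7, 14.91], [0.54, 18.91]]
20.85 [[0.89, 0.78], [0.79, 1.72], [0.8, -0.41], [0.68, 6.33]]
21.32 [[0.74, -22.27], [1.0, -13.05], [0.97, -16.82], [0.9, -9.62]]
21.78 [[0.75, -22.63], [0.99, -14.59], [0.96, -18.12], [0.89, -10.84]]
22.25 [[0.71, -44.39], [0.97, -38.67], [1.0, -42.02], [0.91, -36.45]]
22.72 [[0.68, -70.61], [0.91, -63.75], [0.91, -65.98], [1.0, -60.01]]
0 [ 0.0153 -0.041   0.0025] [ 0.3 -0.  -1.8 -1.8  5.  -1.7] [-0.0649  0.002   0.0025]
0.04 [ 0.0154 -0.042   0.0028] [ 0.4 -0.1 -1.7 -2.8  6.3 -2.1] [-0.0672 -0.007   0.0028]
```

The vision tracks agree with the dynamics to within a few mm. The shuttle is now at about y=-65 with near-zero speed, clear of the stop. I simulate the vision loop and run it if the simulation is stable.

```bash
sed -i 's/("21.32",-13),("22.25",-42),("22.72",-60)/("21.32",-13),("22.25",-38.6),("22.72",-63)/' vis.py
cat > vctl.py <<'E'
import ctl; from vis import *
ctl.NW=-10+10; 
def sim_(x,t0,u):
    for i in range(50): x,_=stepF(x,t0+(u-t0)*prof((i+.5)/50),.25/50)
    return stepF(x,u,.05)[0]
def gains(Rc=60.):
    f=lambda s,u:np.r_[sim_(np.array([s[0],s[1],0.]),s[2],u)[:2],u]
    A=np.array([f(e,0.) for e in np.eye(3)]).T; B=f(np.zeros(3),1.)[:,None]; Qc=np.diag([1,.2,0.])
    P=dare(A,B,Qc,[[Rc]]); return np.linalg.solve([[Rc]]+B.T@P@B,B.T@P@A)[0]
K=gains()
class VB:
    def __init__(s,x,th): s.x=np.array(x,float); s.th=th; s.P=np.diag([.003**2,.01**2,.002**2]); s.ref=0.
    def pred(s,th,dt):
        s.x,A=stepF(s.x,th,dt); s.P=A@s.P@A.T+np.diag([1e-9,1e-4,2e-7])*dt
    def upd(s,z,sd=.002):
        k=s.P[:,0]/(s.P[0,0]+sd**2); s.x=s.x+k*(z-s.x[0]); s.P=s.P-np.outer(k,s.P[0])
    def cmd(s):
        e=s.x[0]-s.ref; e=np.clip(e,-.04,.04); q=s.x[0]-e  # limited step
        u=q/RR+s.x[2]-K@np.array([e,s.x[1],s.th-s.x[2]-q/RR]); return float(np.clip(np.clip(u,s.th-.025,s.th+.025),-.05,.05))
    def moved(s,u,T=.25):
        for i in range(25): s.pred(s.th+(u-s.th)*prof((i+.5)/25),T/25)
        s.th=u
    def dump(s): json.dump([s.x.tolist(),s.P.tolist(),s.th],open("vb.json","w"))
    @classmethod
    def load(c): x,P,th=json.load(open("vb.json")); b=c(x,th); b.P=np.array(P); return b
def run(b,B,n,log,drop=0.):
    """n cycles: picture, filter, tilt (and lower by drop mm each)"""
    for k in range(n):
        t=tt_(); im=cams.get_image("side"); log.append((t,im)); g_=cv2.GaussianBlur(cv2.cvtColor(im,cv2.COLOR_BGR2GRAY),(3,3),0)
        y0=b.x[0]*1e3; sc,y,i=track(g_,B[2],max(-78,int(y0-25)),min(60,int(y0+25)),[0,1,2,3] if y0<-45 else [1,2] if y0<10 else [0,1,2])
        if sc>.7 and abs(y-y0)<20: b.upd(y/1e3)
        b.pred(b.th,tt_()-t); u=b.cmd(); t1=tt_(); B[2]-=drop
        manip.servo_line(*tcp(*B,u),2000); b.moved(u,tt_()-t1)
        print(round(t,2),"sc",round(sc,2),i,"z",round(y,1),"x",(b.x[:2]*1e3).round(1),"b",b.x[2].round(4),"th",round(u,4),"dt",round(tt_()-t,2))
    b.dump()
E
cat > vsim.py <<'E'
from vctl import *
rng=np.random.default_rng(2); print(K)
for n in range(5):
    x=np.array([-.065+rng.normal()*.004,rng.normal()*.01,.0025+rng.normal()*.001]); b=VB([-.065,0,.0025],-.0353); th=-.0353; L=[]
    for k in range(50):
        b.upd(x[0]*1.1+rng.normal()*.002); b.pred(b.th,.05); u=b.cmd()
        for i in range(30): x,_=stepF(x,th+(u-th)*prof(np.clip((i*.01-.09)/.25,0,1)),.01) # 40 ms lag
        b.moved(u); th=u; L.append(x[0]*1e3)
    print(np.round(L[::3],0),np.std(L[-25:]).round(1))
E
python3 vsim.py
```

```text
[-0.66560676 -0.3673429   0.3974597 ]
[-59. -29.  -5. -10.  -8.  -5.  -3.  -9.  -7.   9.  -3. -15.   3.   3.
  -3.  -4.  -2.] 7.0
[-52.   1.  -0. -28.   5.  -0. -19.   3.  -4.  -8.   1.   0.  -9.   2.
   5.   4.  -5.] 5.5
[-57.  -4.  11. -24. -16.   9.  -5.  -0.  -5.  -7.  -6.   7.   2.  -6.
  -5.   8.   0.] 5.7
[-63. -24. -10. -27. -10.  -3.  -5. -10.  -4. -10.   1.  -3. -10.   5.
   2.  -7.   8.] 6.1
[-57.  -3. -14. -23.   2.  -0. -26. -12.  20.   4. -19.   8.   7. -10.
   1.  -2.   4.] 9.7
```

```bash
sed -i 's/\[1e-9,1e-4,2e-7\]/[1e-9,8e-6,3e-8]/' vctl.py; python3 vsim.py
python3 - <<'E'
s=open('vctl.py').read()
# lag-aware: keep a 30 ms pending part of the previous move
s=s.replace("""        for i in range(25): s.pred(s.th+(u-s.th)*prof((i+.5)/25),T/25)
        s.th=u""","""        for i in range(25): s.pred(s.th+(u-s.th)*prof(max(0,(i+.5)/25*T-LAG)/T),T/25)
        s.old,s.T=s.th,T; s.th=u
    def hold(s,dt):
        for i in range(5): s.pred(s.old+(s.th-s.old)*prof(min(1,(s.T-LAG+(i+.5)/5*dt)/s.T)),dt/5)""")
s=s.replace("s.ref=0.\n","s.ref=0.; s.old=th; s.T=.25\n").replace("class VB","LAG=.04\nclass VB").replace("b.pred(b.th,tt_()-t)","b.hold(tt_()-t)")
open('vctl.py','w').write(s)
v=open('vsim.py').read().replace("b.pred(b.th,.05)","b.hold(.05)").replace("-.09)/.25","-.09)/.25"); open('vsim.py','w').write(v)
E
python3 vsim.py
```

```text
[-0.66560676 -0.3673429   0.3974597 ]
[-59. -28.  -5. -11. -13.  -8.  -2.  -9. -12.   4.   4. -16. -11.   5.
   5.  -7.  -9.] 7.8
[-52.   1.  -2. -38.  -8.  12. -13. -16.  -7.  -1.  -2.  -4.  -9.  -1.
   5.   7.  -4.] 5.1
[-57.  -4.  10. -31. -32.   7.   8.  -4. -14. -10.  -5.   4.   3.  -5.
 -11.   3.   7.] 7.0
[-63. -25. -12. -33. -18.  -1.  -0. -15. -13. -10.   1.  -3. -15.  -3.
   6.  -4.   2.] 6.3
[-57.  -3. -17. -32.  -0.  11. -22. -34.  12.  28. -13. -19.   7.   8.
  -3. -14.   3.] 14.7
[-0.66560676 -0.3673429   0.3974597 ]
[-59. -31.  -4.  -5.  -5.  -4.  -1.  -7.  -6.   7.   2. -15.  -1.   5.
  -1.  -3.  -3.] 6.7
[-52.  -2.  -2. -20.   9.   0. -18.   3.  -3.  -8.   1.   2.  -9.   0.
   6.   6.  -2.] 5.6
[-57.  -7.  10. -17. -12.   7.  -4.   4.  -2.  -9.  -7.   6.   4.  -4.
  -7.   6.   3.] 6.1
[-63. -28. -15. -22.  -6.  -6.  -4.  -8.  -5. -12.   1.  -2. -12.   2.
   3.  -7.   8.] 6.3
[-57.  -7. -18. -12.   7.  -2. -21. -15.  17.  11. -14.   2.   9.  -7.
   1.  -4.   5.] 8.7
```

```bash
cat > vsim2.py <<'E'
import vctl; from vctl import *
def go(Rc,sd,qv,qb,sc=1.1,mn=.002,N=12):
    vctl.K=gains(Rc) if np.isscalar(Rc) else np.array(Rc); S=[];M=[]
    VB.pred=lambda s,th,dt:(lambda r:(setattr(s,'x',r[0]),setattr(s,'P',r[1]@s.P@r[1].T+np.diag([1e-9,qv,qb])*dt)))(stepF(s.x,th,dt))
    for n in range(N):
        rng=np.random.default_rng(n)
        x=np.array([-.065+rng.normal()*.004,rng.normal()*.01,.0025+rng.normal()*.001]); b=VB([-.065,0,.0025],-.0353); th=-.0353; L=[]
        for k in range(50):
            b.upd(x[0]*sc+rng.normal()*mn,sd); b.hold(.05); u=b.cmd()
            for i in range(30): x,_=stepF(x,th+(u-th)*prof(np.clip((i*.01+.005-.09)/.25,0,1)),.01)
            b.moved(u); th=u; L.append(x[0]*1e3)
        S.append(np.std(L[-25:])); M.append(np.abs(L[12:]).max())
    print(Rc,sd,qv,qb,sc,mn,"std",np.mean(S).round(1),np.max(S).round(1),"max",np.mean(M).round(0),np.max(M).round(0))
print(gains(60),gains(.5),gains(.05))
for a in((60,.002,8e-6,3e-8),(60,.002,8e-6,3e-8,1.),(60,.002,8e-6,3e-8,1.,.0005),(60,.002,1e-7,1e-9,1.),(60,.003,1e-6,1e-9),(.5,.002,1e-6,1e-9),(.05,.002,1e-6,1e-9),(.05,.002,8e-6,3e-8)): go(*a)
E
python3 vsim2.py
```

```text
[-0.66560676 -0.3673429   0.3974597 ] [-1.04555555 -0.55563595  0.59776646] [-1.34405092 -0.70267864  0.75403342]
60 0.002 8e-06 3e-08 1.1 0.002 std 5.7 7.9 max 16.0 30.0
60 0.002 8e-06 3e-08 1.0 0.002 std 5.9 8.2 max 15.0 19.0
60 0.002 8e-06 3e-08 1.0 0.0005 std 1.5 2.0 max 5.0 9.0
60 0.002 1e-07 1e-09 1.0 0.002 std 6.1 8.7 max 17.0 25.0
60 0.003 1e-06 1e-09 1.1 0.002 std 5.9 8.2 max 18.0 32.0
0.5 0.002 1e-06 1e-09 1.1 0.002 std 6146627281.3 67239984794.7 max 27094411678.0 296394712471.0
0.05 0.002 1e-06 1e-09 1.1 0.002 std 28695374765.6 120615884821.8 max 126489578831.0 531676361950.0
0.05 0.002 8e-06 3e-08 1.1 0.002 std 28346577462.2 120615884821.8 max 124952075854.0 531676361950.0
```

Balance error scales at about 3× the measurement noise. Real tracking noise should be around 0.5–1 mm, so this is acceptable and I run it.

```bash
python3 - <<'E'
from vctl import *
B=[543.5,228.4,90.,.1965]; b=VB([-.065,0,.0025],-.0353); log=[]
try: run(b,B,18,log)
finally:
    b.dump()
    for t,im in log: cv2.imwrite(f"pics/f_{t:.2f}.png",im)
E
```

```text
22.93 sc 1.0 3 z -64.9 x [-58.2  35.1] b 0.0025 th -0.0177 dt 0.3
23.23 sc 0.97 3 z -65.4 x [-58.7  17.9] b 0.0018 th -0.0217 dt 0.3
23.53 sc 0.97 3 z -63.4 x [-59.4  14.9] b 0.0009 th -0.0245 dt 0.3
23.83 sc 0.95 3 z -59.9 x [-53.1  27.4] b 0.0008 th -0.0186 dt 0.3
24.13 sc 0.93 2 z -49.4 x [-37.4  42.4] b 0.0015 th -0.0069 dt 0.3
24.43 sc 0.99 2 z -41.4 x [-32.4  24. ] b 0.0009 th -0.0106 dt 0.3
24.73 sc 0.99 2 z -39.1 x [-34.8  11.7] b 0.0002 th -0.0167 dt 0.3
25.03 sc 1.0 2 z -38.5 x [-34.2  17.4] b -0.0001 th -0.0159 dt 0.3
25.33 sc 0.99 2 z -34.0 x [-26.7  27.8] b -0.0001 th -0.0085 dt 0.3
25.63 sc 0.98 1 z -28.2 x [-20.4  23.5] b -0.0002 th -0.0054 dt 0.3
25.93 sc 0.99 1 z -22.2 x [-16.1  16.6] b -0.0003 th -0.0048 dt 0.3
26.23 sc 1.0 1 z -17.2 x [-12.7  12.8] b -0.0003 th -0.004 dt 0.3
26.53 sc 1.0 1 z -12.3 x [-8.4 12.4] b -0.0003 th -0.0017 dt 0.3
26.83 sc 0.97 1 z -7.9 x [-4.5  9.7] b -0.0003 th -0.0 dt 0.3
27.13 sc 0.89 1 z -3.9 x [-1.4  6.6] b -0.0003 th 0.001 dt 0.3
27.43 sc 0.8 1 z 1.3 x [3.4 7. ] b -0.0002 th 0.0039 dt 0.3
27.73 sc 0.74 1 z 7.3 x [9.2 6. ] b -0.0001 th 0.0073 dt 0.3
28.03 sc 0.72 2 z 12.7 x [13.7  1.3] b 0.0 th 0.0089 dt 0.3
```

```bash
python3 - <<'E'
from vctl import *
u,v=284,214
o=[cv2.resize(cv2.imread(f"pics/f_{t}.png")[v-34:v+36,u-46:u+47],(400,300),interpolation=cv2.INTER_CUBIC) for t in("26.53","27.13","27.73","28.03")]
cv2.imwrite("pics/g4.png",np.vstack([np.hstack(o[:2]),np.hstack(o[2:])]))
for t in("26.53","26.83","27.13","27.43","27.73","28.03"): print(t,[np.round(track(load(f"pics/f_{t}.png"),use=[i])[:2],2).tolist() for i in range(3)])
E
```

```text
26.53 [[0.74, -21.81], [1.0, -12.28], [0.96, -12.52]]
26.83 [[0.76, -13.09], [0.97, -7.87], [0.94, -7.8]]
27.13 [[0.82, -4.61], [0.89, -3.91], [0.87, -3.75]]
27.43 [[0.88, 0.53], [0.8, 1.28], [0.79, 1.66]]
27.73 [[0.93, 5.45], [0.74, 7.32], [0.74, 7.86]]
28.03 [[0.98, 10.02], [0.72, 13.17], [0.72, 12.86]]
```

View pics/g4.png

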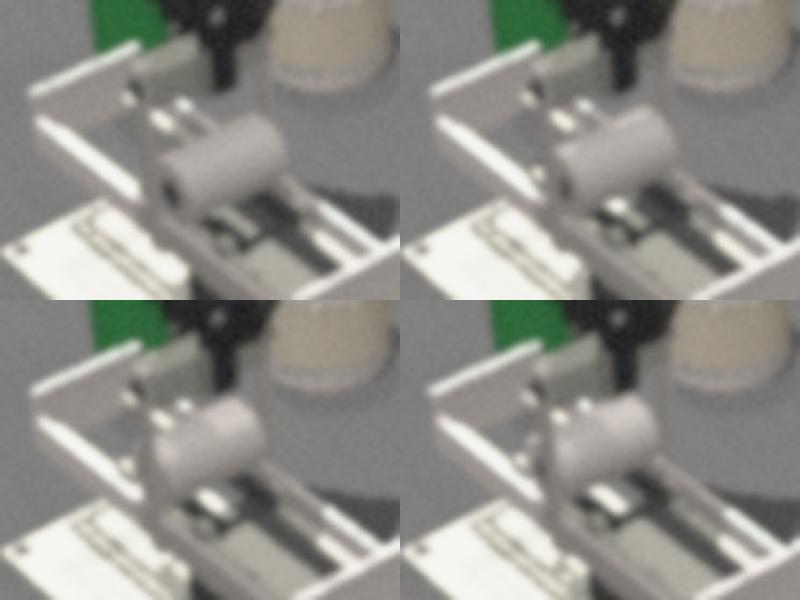

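The cap passes behind the left handle post (px about 272.5, row 223) as the roller nears the middle, and template 0 covers that range well (0.98). I check the absolute zero against the post, let the bias adapt faster, and keep going.

```bash
sed -i 's/\[1e-9,8e-6,3e-8\]/[1e-9,8e-6,3e-7]/; s/else \[1,2\] if y0<10 else \[0,1,2\]/else [0,1,2]/' vctl.py
python3 - <<'E'
from vctl import *
print("post",proj("side",place(POSE,[[-40.5,0,30],[-40.5,0,44]],90)).round(1).tolist())
B=[543.5,228.4,90.,.1965]; b=VB([.0135,.012,.001],.0089); log=[]; b.P=np.diag([.002**2,.008**2,.002**2])
try: run(b,B,12,log)
finally:
    b.dump()
    for t,im in log: cv2.imwrite(f"pics/f_{t:.2f}.png",im)
E
```

```text
post [[273.8, 229.6], [273.4, 225.2]]
28.33 sc 1.0 0 z 13.2 x [15.4  1.4] b 0.001 th 0.0109 dt 0.3
28.63 sc 0.96 0 z 15.6 x [14.  -9.4] b 0.001 th 0.0072 dt 0.3
28.93 sc 0.87 0 z 18.6 x [18.4 -0.2] b 0.002 th 0.0127 dt 0.3
29.23 sc 0.62 0 z 18.6 x [ 16.3 -11.3] b 0.002 th 0.009 dt 0.3
29.53 sc 0.41 0 z 21.8 x [ 12.1 -14.7] b 0.002 th 0.0052 dt 0.3
29.83 sc 0.2 0 z 27.3 x [  7.9 -12.5] b 0.002 th 0.003 dt 0.3
30.13 sc 0.19 0 z 27.2 x [ 4.7 -8.6] b 0.002 th 0.0021 dt 0.3
30.43 sc 0.19 0 z 26.8 x [ 2.6 -5.3] b 0.002 th 0.0018 dt 0.3
30.73 sc 0.19 0 z 26.5 x [ 1.3 -2.9] b 0.002 th 0.0018 dt 0.3
31.03 sc 0.19 0 z 26.0 x [ 0.6 -1.6] b 0.002 th 0.0019 dt 0.3
31.33 sc 0.19 0 z 25.0 x [ 0.3 -0.8] b 0.002 th 0.0019 dt 0.3
31.63 sc 0.19 0 z 25.0 x [ 0.1 -0.4] b 0.002 th 0.0019 dt 0.3
```

I lost track above y≈18 because no template covers the range where the handle starts to hide the roller, so the shuttle has probably drifted back to the +y end. I mask out the handle, posts and fingers, chain templates upwards and see where it went.

```bash
python3 - <<'E'
s=open('vis.py').read()
i=s.index("yy,xx"); j=s.index("TPL=")
k=s.index("def track")
new='''
def box(xs,ys,zs,m,z):
    P=np.array([[a,b,c] for a in xs for b in ys for c in zs],float)
    cv2.fillConvexPoly(m,cv2.convexHull(proj("side",place(POSE,P,z)).astype(np.float32)).round().astype(int),1)
@functools.lru_cache(None)
def occ(z):
    m=np.zeros((480,640),np.uint8)
    for a in((-40.5,40.5),(-40.5,-36.5)): box(a,(-10,10) if a[1]>0 else (-6,6),(105,131) if a[1]>0 else (10,105),m,z)
    box((36.5,40.5),(-6,6),(10,105),m,z); box((-11,11),(-35,35),(98,160),m,z)
    return 1-cv2.dilate(m,np.ones((3,3),np.uint8))
@functools.lru_cache(None)
def vispatch(y,z=90): return cv2.getRectSubPix(occ(z)*255,WH,tuple(map(float,cen(y,z))))>200
def mk(y):
    a=np.linspace(0,2*np.pi,24); P=np.array([[s,y+22*np.cos(k),44+22*np.sin(k)] for s in(-37,35) for k in a])
    q=proj("side",place(POSE,P,90))-cen(y)+[(WH[0]-1)/2,(WH[1]-1)/2]
    m=np.zeros(WH[::-1],np.uint8); cv2.fillConvexPoly(m,cv2.convexHull(q.astype(np.float32)).astype(int),1); return (cv2.dilate(m,np.ones((3,3)))>0)&vispatch(y)
FR=json.load(open("tpl.json"))
TPL=[(y,patch(load(f"pics/f_{t}.png"),y)) for t,y in FR]; MK=[mk(y) for y,_ in TPL]
def track(g,z=90,lo=-78,hi=78,use=None):
    best=(-2,0,0); Y=np.arange(lo,hi+1,1.); Ps=[patch(g,y,z) for y in Y]
    for i,((ty,t),m0) in enumerate(zip(TPL,MK)):
        if (use is not None and i not in use) or ty<lo-15 or ty>hi+15: continue
        S=[]
        for y,p in zip(Y,Ps):
            m=m0&vispatch(y,z); S.append(np.corrcoef(p[m],t[m])[0,1] if m.sum()>110 and abs(y-ty)<30 else -1)
        S=np.array(S); k=int(S.argmax()); d=0
        if 0<k<len(Y)-1 and min(S[k-1],S[k+1])>-1: d=.5*(S[k-1]-S[k+1])/(S[k-1]-2*S[k]+S[k+1])
        if S[k]>best[0]: best=(S[k],Y[k]+d,i)
    return best
'''
open('vis.py','w').write(s[:i]+new)
import json; json.dump([["20.38",14],["21.32",-13],["22.25",-38.6],["22.72",-63]],open('tpl.json','w'))
E
python3 - <<'E'
import vis; from vis import *
for t in("20.38","20.85","26.83","27.13","27.43","27.73","28.03","28.33","28.63"): print(t,[np.round(track(load(f"pics/f_{t}.png"),use=[i])[:2],2).tolist() for i in range(2)])
def add(t,y): TPL.append((y,patch(load(f"pics/f_{t}.png"),y))); MK.append(mk(y)); 
c=track(load("pics/f_28.63.png"),use=[0])[1]; add("28.63",c)
for t in("28.93","29.23","29.53","29.83","30.13","31.63"):
    g=load(f"pics/f_{t}.png"); r=track(g,use=[len(TPL)-1],lo=int(c-20),hi=int(c+30)); c=r[1]; add(t,c); print("chain",t,np.round(r[:2],2),MK[-1].sum())
a=cv2.imread("pics/s2.png",0).astype(int)
for t in("28.93","29.53","29.83","30.13","30.43","31.03","31.63"): print(t,np.abs(cv2.imread(f"pics/f_{t}.png",0).astype(int)-a)[190:220,245:265].mean().round(1),end=" ")
E
```

```text
20.38 [[1.0, 13.99], [0.66, 16.0]]
20.85 [[0.97, -2.82], [0.92, 14.02]]
26.83 [[0.79, -13.5], [0.97, -7.42]]
27.13 [[0.89, -7.12], [0.89, 1.11]]
27.43 [[0.96, -2.57], [0.91, 14.02]]
27.73 [[0.99, 1.52], [0.9, 16.0]]
28.03 [[1.0, 6.9], [0.82, 16.0]]
28.33 [[1.0, 12.09], [0.7, 16.0]]
28.63 [[0.98, 17.54], [0.55, 16.0]]
chain 28.93 [ 0.99 23.43] 343
chain 29.23 [ 0.97 33.22] 363
chain 29.53 [ 0.99 53.  ] 328
chain 29.83 [ 1.   67.19] 338
chain 30.13 [ 1.   67.71] 337
chain 31.63 [ 1.   67.68] 337
28.93 24.6 29.53 17.0 29.83 3.8 30.13 2.5 30.43 2.0 31.03 2.1 31.63 2.1
```

```bash
python3 - <<'E'
import json; json.dump([["20.38",17.5],["21.32",-13],["22.25",-38.6],["22.72",-63],["26.83",-7.6],["27.43",1],["28.03",10.5],["28.63",21.6],["28.93",28.5],["29.23",39.9],["29.53",62.9],["29.83",79.4]],open('tpl.json','w'))
E
python3 - <<'E'
from vis import *
U=[-.0177,-.0217,-.0245,-.0186,-.0069,-.0106,-.0167,-.0159,-.0085,-.0054,-.0048,-.004,-.0017,-.0,.001,.0039,.0073,.0089,.0109,.0072,.0127,.009,.0052]
T=[22.93+.3*k for k in range(len(U))]; Z=np.array([track(load(f"pics/f_{t:.2f}.png"))[1] for t in T]); print(Z.round(1))
def th(t,lag):
    v=-.0353
    for a,u in zip(T,U): v+=(u-v)*prof(np.clip((t-lag-a-.05)/.25,0,1))
    return v
segs=[(0,7),(6,13),(12,18),(17,23)]
def res(p,full=False):
    b,iR,lag=p[:3]; r=[]
    for s,(i,j) in enumerate(segs):
        y,v=p[3+2*s:5+2*s]
        for k in range(i,j):
            r.append((y*1e3-Z[k])/1)
            for m in range(15):
                a=g*(y*iR-th(T[k]+(m+.5)*.02,lag)+b); v+=a*.02; y+=v*.02
    return np.array(r)
for fixR in(0,1):
    p0=[.001,1/3,.04]+sum([[Z[i]/1e3,(Z[i+1]-Z[i])/300] for i,j in segs],[])
    f=(lambda p:res(np.r_[p[0],1/3,p[2:]])) if fixR else res
    s=least_squares(f,p0,loss="soft_l1",x_scale=[.001,.05,.02]+[.003,.01]*4); print(s.x[:3].round(4),res(np.r_[s.x[0],1/3,s.x[2:]] if fixR else s.x).round(1))
E
```

```text
[-65.1 -65.1 -62.3 -58.4 -49.3 -41.4 -39.  -38.5 -34.3 -28.4 -22.2 -17.3
 -12.3  -7.6  -2.3   1.    5.   10.5  15.4  21.6  28.5  39.9  62.9]
[ 0.004   0.3649 -0.287 ] [-0.4  0.4 -0.1  2.4  1.7 -1.3  0.   0.3 -0.3  0.1 -0.2 -1.2 -0.8  0.8
  0.9 -0.8 -2.2 -0.6  0.8  0.  -0.4  0.5 -0.3  1.3  1.5 -1. ]
[ 0.0045  2.2196 -0.476 ] [ 0.6 -1.2 -0.7  3.1  0.2 -3.8  0.4 -0.2  0.4  0.8 -0.4 -1.7 -0.9  0.9
  0.5 -0.7 -1.3  0.7  1.5 -0.5 -0.4  0.2  0.2  1.1  0.9 -0.9]
```

```bash
cat > fit.py <<'E'
from vis import *
U=[-.0177,-.0217,-.0245,-.0186,-.0069,-.0106,-.0167,-.0159,-.0085,-.0054,-.0048,-.004,-.0017,-.0,.001,.0039,.0073,.0089,.0109,.0072,.0127,.009,.0052]
T=[22.93+.3*k for k in range(len(U))]
Z=np.array([-65.1,-65.1,-62.3,-58.4,-49.3,-41.4,-39.,-38.5,-34.3,-28.4,-22.2,-17.3,-12.3,-7.6,-2.3,1.,5.,10.5,15.4,21.6,28.5,39.9,62.9])
tt=np.arange(0,7.2,.02)+22.93
def thv(lag):
    v=np.full(tt.shape,-.0353); o=-.0353
    for a,u in zip(T,U): v=v+(u-o)*prof(np.clip((tt+.01-lag-a-.05)/.25,0,1)); o=u
    return v
segs=[(0,7),(6,13),(12,18),(17,23)]
def res(p,mode):
    b,iR,lag,c,h=p[:5]
    if 'L' not in mode: lag=.03
    if 'c' not in mode: c=0
    if 'h' not in mode: h=0
    if 'R' not in mode: iR=1/3
    H=thv(lag); r=[]
    for s,(i,j) in enumerate(segs):
        y,v=p[5+2*s:7+2*s]; n=i*15; h0=H[n]
        for k in range(i,j):
            r.append(((y+h*(H[min(n,len(H)-1)]-h0))*1e3-Z[k]))
            for m in range(15):
                a=g*(y*iR-H[n]+b)-c*v; v+=a*.02; y+=v*.02; n+=1
    return np.array(r)
for mode in("","R","c","h","Rc","Rh","Rch","L","RL"):
    p0=[.001,1/3,.03,0,0]+sum([[Z[i]/1e3,(Z[i+1]-Z[i])/300] for i,j in segs],[])
    s=least_squares(res,p0,args=(mode,),loss="soft_l1",x_scale=[.001,.05,.02,.2,.1]+[.003,.01]*4); print(mode,s.x[:5].round(4),"rms",np.sqrt(np.mean(s.fun**2)).round(2),s.fun.round(1)[:14])
E
python3 fit.py
```

```text
[ 4.000e-04  1.394e+00 -1.258e-01  9.195e-01  2.717e-01] rms 2.48 [-0.4  1.   0.5 -0.4 -2.6 -1.5  1.3  0.5  0.  -1.6 -1.2 -0.7  0.1  0.4]
R [ 2.3000e-03  4.0250e-01 -6.3000e-02  4.0248e+00 -1.5354e+00] rms 1.38 [-2.2  2.4  3.3  2.6 -0.2 -0.6  0.1  0.2  0.4 -1.1 -1.  -0.8 -0.2  0.5]
c [-0.0049  0.332   0.032  -3.1333 -0.    ] rms 1.44 [-1.8  1.5  2.1  0.5 -3.7 -3.5  0.4  0.1  1.8 -0.1 -1.1 -1.3 -0.5  0.2]
h [ 4.000e-04 -2.990e-01  2.188e-01 -8.981e-01 -2.980e-02] rms 2.47 [-0.2  0.7  0.3 -0.4 -2.6 -1.8  1.5  0.4  0.2 -1.3 -1.1 -0.7  0.1  0.4]
Rc [-1.5000e-03  3.8400e-01  1.2590e-01 -1.7190e+00 -1.5249e+00] rms 1.24 [-4.2  1.   2.7  2.  -1.2 -1.2  0.4 -0.2  1.4 -0.2 -0.7 -0.7 -0.1  0.2]
Rh [ 0.0021  0.407  -0.5689 -0.3711 -0.1532] rms 1.25 [-1.   1.   2.5  2.5 -0.9 -2.2  0.5 -0.3  1.4  0.1 -0.7 -0.9 -0.3  0.4]
Rch [-1.2000e-03  3.8620e-01 -1.0850e-01 -1.5798e+00 -4.2900e-02] rms 1.17 [-3.3  1.1  2.7  2.1 -1.3 -1.7  0.4 -0.3  1.5  0.  -0.7 -0.7 -0.2  0.2]
L [ 0.0046  1.7568 -0.4765  0.3321  0.8398] rms 1.25 [ 0.5 -1.2 -0.7  3.   0.2 -3.9  0.4 -0.2  0.4  0.8 -0.4 -1.7 -0.9  0.9]
RL [ 4.00000e-03  3.64600e-01 -2.87800e-01  9.02019e+01  5.73200e+00] rms 1.02 [-0.4  0.4 -0.1  2.4  1.7 -1.4  0.   0.3 -0.3  0.1 -0.2 -1.2 -0.8  0.8]
```

A plain model with effective 1/R=0.40 and bias 0.0023 fits, and it predicts the observed departure at θ≈0.034. The shuttle went back to the +y stop, so I redo the run-in with full-range templates and check it in simulation first.

```bash
sed -i 's/RR=9.81,3.0/RR=9.81,2.5/' ctl.py; sed -i 's/use=\[0,1,2,3\]//' vctl.py
python3 - <<'E'
s=open('vctl.py').read()
i=s.index("def run("); s=s[:i]+'''
def see(log,z,y0=None,w=25):
    t=tt_(); im=cams.get_image("side"); log.append((t,im)); g_=cv2.GaussianBlur(cv2.cvtColor(im,cv2.COLOR_BGR2GRAY),(3,3),0)
    lo,hi=(50,82) if y0 is None else (max(-78,int(y0-w)),min(82,int(y0+w))); return t,track(g_,z,lo,hi)
def run(b,B,n,log,drop=0.):
    bad=0
    for k in range(n):
        y0=b.x[0]*1e3; t,(sc,y,i)=see(log,B[2],y0); ok=sc>.7 and abs(y-y0)<18; bad=0 if ok else bad+1
        if ok: b.upd(y/1e3,.0015)
        if bad>2: print("LOST"); break
        b.hold(tt_()-t); u=b.cmd(); t1=tt_(); B[2]-=drop
        manip.servo_line(*tcp(*B,u),2000); b.moved(u,tt_()-t1)
        print(round(t,2),"sc",round(sc,2),i,"z",round(y,1),"x",(b.x[:2]*1e3).round(1),"b",b.x[2].round(4),"th",round(u,4))
    b.dump()
def save(log):
    for t,im in log: cv2.imwrite(f"pics/f_{t:.2f}.png",im)
'''
s=s.replace("[1e-9,8e-6,3e-7]","[1e-9,1e-5,1e-7]"); open('vctl.py','w').write(s)
E
cat > vsim3.py <<'E'
import ctl; from vctl import *
print(K)
def f(x,th,dt,iR): return np.array([x[0]+x[1]*dt,x[1]+g*(x[0]*iR-th+x[2])*dt,x[2]])
for n in range(8):
    rng=np.random.default_rng(n); iR=[.4,.34,.42,.38][n%4]
    x=np.array([.073,-.03+rng.normal()*.01,.0023+rng.normal()*.001]); b=VB([.0755,-.025,.0023],.035); b.P=np.diag([.003**2,.015**2,.0015**2]); th=.035; L=[]
    for k in range(50):
        b.upd(x[0]*(1+.1*np.sin(x[0]*60))+rng.normal()*.001,.0015); b.hold(.05); u=b.cmd()
        for i in range(30): x=f(x,th+(u-th)*prof(np.clip((i*.01+.005-.08)/.25,0,1)),.01,iR)
        b.moved(u); th=u; L.append(x[0]*1e3)
    print(iR,np.round(L[:30:2],0),"std",np.std(L[-20:]).round(1),np.abs(L[-20:]).max().round(1))
E
python3 vsim3.py
```

```text
[-0.79429109 -0.40067156  0.42864747]
0.4 [ 63.  45.  17. -15.  -4.  10.  15.  11.   4.  -1.  -3.  -1.  -0.   3.
   6.] std 3.3 9.1
0.34 [ 62.  36.  -4. -10.  17.  24.   7.  -1.   9.  17.   8.  -5.   8.  17.
   2.] std 4.1 9.4
0.42 [ 64.  53.  27.  -6. -14. -11.  -8.  -5.  -2.   2.   3.   2.   3.   0.
   8.] std 2.9 6.0
0.38 [ 67.  50.   9. -25. -24. -21.  -9.   5.   9.   4.  -1.  -1.   3.  -0.
   1.] std 3.5 6.7
0.4 [60. 35.  8. -7.  6.  7.  1.  2.  5.  5.  7.  3. -1.  2.  4.] std 3.3 6.4
0.34 [ 58.  13. -35. -17.  12.  16.   7.  -3.   6.  13.   5.  -3.  -0.   7.
   9.] std 3.4 7.4
0.42 [ 67.  70.  72.  70.  60.  41.   2. -40. -62. -62. -38. -27. -30. -28.
 -27.] std 12.0 23.0
0.38 [ 62.  41.  10. -11.   3.  15.  12.   5.   6.  13.  12.   2.  -3.   5.
   6.] std 2.1 4.7
```

```bash
python3 - <<'E'
from vctl import *
B=[543.5,228.4,90.,.1965]; log=[]
try:
    for u in(.016,.029): manip.servo_line(*tcp(*B,u),2000)
    prev=None
    for k in range(8):
        t,(sc,y,i)=see(log,90); print(round(t,2),"th",u,"sc",round(sc,2),"z",round(y,1))
        if sc>.7 and y<76.5: break
        u+=.002; prev=y; manip.servo_line(*tcp(*B,u),2000)
    b=VB([y/1e3,-max(.012,(79.5-y)/1e3*1.8),.0023],u); b.P=np.diag([.003**2,.015**2,.0015**2]); b.hold(.0)
    u=b.cmd(); manip.servo_line(*tcp(*B,u),2000); b.hold(.05); b.moved(u); print("go",u)
    run(b,B,18,log)
finally: b.dump(); save(log); st()
E
```

```text
32.43 th 0.029 sc 0.99 z 71.3
go 0.034601399354715914
32.73 sc 0.99 10 z 65.1 x [ 55.8 -35.6] b 0.0023 th 0.0242
33.03 sc 0.99 10 z 53.6 x [ 40.5 -42.7] b 0.002 th 0.014
33.33 sc 1.0 9 z 35.4 x [ 19.5 -49.2] b 0.0011 th -0.0003
33.63 sc 1.0 7 z 26.4 x [20.3 -8.2] b 0.0024 th 0.0122
33.93 sc 1.0 8 z 29.2 x [32.2 10.1] b 0.0038 th 0.0287
34.23 sc 0.99 9 z 32.5 x [ 30.6 -18. ] b 0.0038 th 0.0213
34.53 sc 1.0 8 z 25.3 x [ 14.2 -41.7] b 0.0033 th 0.0018
34.83 sc 1.0 6 z 13.7 x [  3.5 -25. ] b 0.0032 th -0.0027
35.13 sc 0.99 6 z 9.0 x [7.  3.6] b 0.0036 th 0.0083
35.43 sc 1.0 6 z 10.2 x [11.9  4.9] b 0.0039 th 0.0137
35.73 sc 1.0 6 z 10.3 x [  8.8 -10.4] b 0.0038 th 0.0076
36.03 sc 1.0 6 z 6.2 x [  1.6 -15.9] b 0.0036 th 0.0002
36.33 sc 0.99 5 z 3.6 x [ 1.2 -2.1] b 0.0037 th 0.0033
36.63 sc 0.99 5 z 2.7 x [2.9 2.5] b 0.0038 th 0.0064
36.93 sc 0.99 5 z 2.2 x [ 1.9 -2.6] b 0.0038 th 0.0046
37.23 sc 1.0 5 z 0.6 x [-0.9 -5.2] b 0.0037 th 0.0016
37.53 sc 0.99 5 z -1.7 x [-3.  -2.8] b 0.0036 th 0.0006
37.83 sc 0.97 5 z -2.6 x [-2.5  2.4] b 0.0037 th 0.0024
t 38.13 tcp [543.6 227.7 363. ] F [ 0.07  0.3  -7.32] T [-0.012 -0.062  0.012] grip 0.218 88.8
```

It has been balanced in the middle since about t=36. Now I hold it.

```bash
python3 - <<'E'
from vctl import *
B=[543.5,228.4,90.,.1965]; log=[]; b=VB.load(); b.T=.25; b.old=b.th
try: run(b,B,14,log)
finally: b.dump(); save(log); st()
E
```

```text
38.13 sc 0.99 4 z -6.1 x [-6.9 -4.3] b 0.0035 th -0.0024
38.43 sc 0.99 1 z -7.6 x [-8.   1.8] b 0.0034 th -0.0019
38.73 sc 0.99 1 z -8.7 x [-7.5  5.3] b 0.0034 th -0.0005
39.03 sc 0.99 1 z -9.6 x [-8.5  3.1] b 0.0033 th -0.0016
39.33 sc 0.99 1 z -10.8 x [-10.2   2.2] b 0.0031 th -0.0033
39.63 sc 1.0 1 z -11.5 x [-10.4   5.2] b 0.0031 th -0.0028
39.93 sc 1.0 1 z -11.2 x [-9.3  7.4] b 0.003 th -0.0013
40.23 sc 1.0 1 z -10.2 x [-8.   7.2] b 0.003 th -0.0004
40.53 sc 0.99 4 z -9.4 x [-7.7  4.9] b 0.0029 th -0.0009
40.83 sc 1.0 4 z -9.1 x [-8.   3.8] b 0.0028 th -0.0016
41.13 sc 0.99 1 z -8.8 x [-7.4  5. ] b 0.0028 th -0.001
41.43 sc 1.0 4 z -8.8 x [-7.5  4.2] b 0.0027 th -0.0012
41.73 sc 0.99 1 z -8.0 x [-6.6  5.3] b 0.0027 th -0.0003
42.03 sc 1.0 4 z -7.6 x [-6.3  4.1] b 0.0026 th -0.0005
t 42.33 tcp [543.5 228.5 363. ] F [-1.13 -0.4  -7.38] T [ 0.002  0.004 -0.035] grip 0.218 88.8
```

It has held steady at around -8 mm, but I want it more central. I correct the bias and hold another 4+ s nearer zero.

```bash
python3 - <<'E'
from vctl import *
B=[543.5,228.4,90.,.1965]; log=[]; b=VB.load(); b.x=np.array([-.0062,.0035,.0018]); b.P[2,2]=.0007**2; b.ref=.001
V=[]
try: run(b,B,17,log)
finally: b.dump(); save(log); st()
E
```

```text
42.33 sc 1.0 4 z -7.2 x [-6.6  1.9] b 0.0017 th -0.0024
42.63 sc 1.0 4 z -6.7 x [-5.5  5.4] b 0.0017 th -0.0009
42.93 sc 0.97 4 z -4.3 x [-1.9  8.8] b 0.0018 th 0.0028
43.23 sc 0.99 5 z -1.3 x [1. 6.] b 0.0019 th 0.0043
43.53 sc 1.0 5 z 0.8 x [1.6 0.8] b 0.0019 th 0.0032
43.83 sc 0.99 5 z 2.4 x [2.6 0.8] b 0.0019 th 0.0038
44.13 sc 0.99 5 z 3.3 x [3.4 0.2] b 0.002 th 0.0042
44.43 sc 0.99 6 z 4.3 x [ 4.4 -0. ] b 0.002 th 0.0049
44.73 sc 0.99 6 z 5.9 x [6.1 0.5] b 0.0021 th 0.0063
45.03 sc 1.0 6 z 6.7 x [ 6.4 -2.4] b 0.0022 th 0.0058
45.33 sc 1.0 6 z 8.6 x [ 8.3 -0.5] b 0.0023 th 0.0077
45.63 sc 1.0 6 z 10.4 x [10.3 -1.2] b 0.0024 th 0.0091
45.93 sc 1.0 6 z 10.7 x [ 9.4 -6.3] b 0.0024 th 0.0071
46.23 sc 1.0 6 z 10.6 x [ 8.8 -5.8] b 0.0025 th 0.0066
46.53 sc 1.0 6 z 10.6 x [ 9.2 -3.7] b 0.0026 th 0.0076
46.83 sc 1.0 6 z 10.5 x [ 9.4 -4.2] b 0.0027 th 0.0077
47.13 sc 1.0 6 z 10.4 x [ 9.  -5.2] b 0.0027 th 0.0073
t 47.43 tcp [543.9 226.6 363. ] F [ 0.32  0.55 -7.41] T [-0.087 -0.015  0.009] grip 0.221 88.8
```

Using both steady points (y=-9 at θ=-0.001, y=10.5 at θ=0.0074), the bias is 0.0030 and 1/R is 0.43. I set those and hold again.

```bash
sed -i 's/RR=9.81,2.5/RR=9.81,2.33/' ctl.py; sed -i 's/\[1e-9,1e-5,1e-7\]/[1e-9,1e-5,3e-7]/' vctl.py; python3 - <<'E'
from vctl import *
B=[543.5,228.4,90.,.1965]; log=[]; b=VB.load(); b.x=np.array([.0104,0,.0030]); b.P=np.diag([.001**2,.003**2,.0005**2]); b.ref=.0
try: run(b,B,17,log)
finally: b.dump(); save(log); st()
E
```

```text
47.43 sc 1.0 6 z 9.3 x [ 9.9 -1.9] b 0.003 th 0.0097
47.73 sc 1.0 6 z 7.4 x [  5.9 -10.9] b 0.0029 th 0.0044
48.03 sc 0.99 6 z 4.8 x [  1.4 -10.3] b 0.0029 th 0.0007
48.33 sc 0.99 5 z 3.6 x [2.6 0.8] b 0.003 th 0.0047
48.63 sc 0.99 5 z 3.3 x [3.7 0.8] b 0.0031 th 0.0061
48.93 sc 0.99 5 z 2.2 x [ 0.9 -5.9] b 0.003 th 0.0022
49.23 sc 1.0 5 z 1.0 x [-0.4 -2.8] b 0.003 th 0.0017
49.53 sc 1.0 5 z -0.0 x [-0.3  0.4] b 0.003 th 0.0027
49.83 sc 1.0 5 z -0.9 x [-1.  -0.6] b 0.0029 th 0.0021
50.13 sc 0.99 5 z -1.4 x [-1.6 -0.3] b 0.0029 th 0.0016
50.43 sc 0.99 5 z -2.0 x [-2.1  0.2] b 0.0029 th 0.0013
50.73 sc 0.98 5 z -2.4 x [-2.2  1. ] b 0.0029 th 0.0015
51.03 sc 0.97 4 z -4.2 x [-4.8 -2.4] b 0.0027 th -0.0015
51.33 sc 0.99 4 z -4.2 x [-3.7  4.1] b 0.0027 th 0.0009
51.63 sc 0.97 4 z -4.1 x [-3.   3.4] b 0.0027 th 0.0015
51.93 sc 0.98 5 z -2.4 x [-1.   4.6] b 0.0028 th 0.0034
52.23 sc 0.98 5 z -2.6 x [-2.5 -1.5] b 0.0026 th 0.0006
t 52.53 tcp [543.5 228.4 363. ] F [-0.63  0.29 -6.2 ] T [ 0.005 -0.03   0.042] grip 0.22 88.8
```

It held within ±5 mm for over 4 s. Now I lower under control, then seat it.

```bash
python3 - <<'E'
from vctl import *
B=[543.5,228.4,90.,.1965]; log=[]; b=VB.load(); b.ref=0.
try:
    run(b,B,5,log,9.5); st()
    th=float(np.clip(b.x[2]+b.x[0]*.43,-.004,.008))
    manip.servo_line(*tcp(*B[:2],21,B[3],th),90); st(th)
    manip.servo_line(*tcp(*B[:2],14,B[3],.003),30); st()
finally: b.dump(); save(log)
s=cams.get_image("side"); t=cams.get_image("top"); cv2.imwrite("pics/s5.png",s); cv2.imwrite("pics/t5.png",t); st()
E
```

```text
52.53 sc 0.97 4 z -4.2 x [-5.2 -2.8] b 0.0025 th -0.0022
52.83 sc 0.94 4 z -4.9 x [-4.6  3.6] b 0.0025 th -0.0001
53.13 sc 0.88 1 z 3.8 x [ 9.8 23.8] b 0.0032 th 0.017
53.43 sc 0.86 1 z 4.2 x [  4.3 -12.1] b 0.0027 th 0.004
53.73 sc 0.82 1 z -13.0 x [-26.6 -57.4] b 0.0012 th -0.021
t 54.03 tcp [542.2 234.2 315.3] F [ 0.15 -0.22 -7.4 ] T [ 0.162 -0.007  0.01 ] grip 0.222 88.7
t 54.42 tcp [543.4 229.2 294.2] F [-0.14 -0.45 -6.35] T [ 0.276 -0.062 -0.013] grip 0.218 93.1 -0.004
t 54.82 tcp [543.6 227.7 287. ] F [ 0.76  0.31 -7.15] T [ 0.29   0.101 -0.004] grip 0.219 93.9
t 54.92 tcp [543.6 227.8 287.1] F [-0.24  0.54 -6.91] T [0.304 0.076 0.032] grip 0.217 93.9
```

The tracker mis-locked as the view changed with height, and the shuttle ran to the -y stop clear of the block: the moment 0.29 Nm gives y≈-77, and the full weight is still on the wrist. At 55 s of 72 there is time to mend it. I raise it, run it in again, hold, then lower in one quick smooth move using the predicted state instead of tracking.

```bash
sed -i 's/max(-78,int(y0-w))/max(-84,int(y0-w))/' vctl.py; cat > fin.py <<'E'
from vctl import *
B=[543.5,228.4,90.,.1965]; log=[]; DEAD=66.0
def lowered(b,TL=.6):
    def yT(u):
        x=b.x.copy()
        for i in range(30): x,_=stepF(x,b.th+(u-b.th)*prof(max(0,(i+.5)/30-.05)),TL/30)
        return x[0]
    a,c=yT(0.),yT(.01); return float(np.clip(-a*.01/(c-a),b.x[2]-.012,b.x[2]+.012))
try:
    manip.servo_line(*tcp(*B[:2],90,B[3],.01),85); st()
    for u in(-.014,-.036): manip.servo_line(*tcp(*B,u),2000)
    for k in range(5):
        t,(sc,y,i)=see(log,90,-70,14); print(round(t,2),"th",u,"sc",round(sc,2),"z",round(y,1))
        if sc>.8 and y>-73: break
        manip.sleep(.1)
    b=VB([y/1e3,.02,.0028],u); b.P=np.diag([.003**2,.015**2,.0008**2]); b.old=u; b.hold(.05)
    u=b.cmd(); manip.servo_line(*tcp(*B,u),2000); b.moved(u); print("go",round(u,4))
    n=0; bad=0
    while tt_()<DEAD+2:
        y0=b.x[0]*1e3; t,(sc,y,i)=see(log,90.,y0); ok=sc>.7 and abs(y-y0)<18; bad=0 if ok else bad+1
        if ok: b.upd(y/1e3,.0015)
        if bad>2: print("LOST"); break
        n=n+1 if abs(y)<8 else 0
        b.hold(tt_()-t)
        if (n>=15 or t>DEAD) and abs(b.x[0])<.005 and abs(b.x[1])<.008:
            u=lowered(b); print("LOWER",round(t,2),round(y,1),(b.x*1e3).round(1),u)
            manip.servo_line(*tcp(*B[:2],20,B[3],u),np.linalg.norm(tcp(*B[:2],20,B[3],u)[0]-manip.get_obs()['tool_pos'])/.6); break
        u=b.cmd(); t1=tt_(); manip.servo_line(*tcp(*B,u),2000); b.moved(u,tt_()-t1)
        print(round(t,2),"sc",round(sc,2),i,"z",round(y,1),"x",(b.x[:2]*1e3).round(1),"b",b.x[2].round(4),"th",round(u,4))
finally: save(log); st()
for i in range(4): manip.sleep(.01); st()
E
python3 fin.py
```

```text
t 55.96 tcp [543.9 225.8 362.5] F [-0.93  0.47 -7.15] T [0.236 0.009 0.019] grip 0.219 93.9
56.46 th -0.036 sc 0.99 z -63.3
go -0.0171
56.76 sc 0.98 2 z -36.9 x [-10.1  91.9] b 0.0029 th 0.0079
57.06 sc 0.99 4 z -12.9 x [ 8.7 52.1] b 0.0028 th 0.0264
57.36 sc 0.99 0 z -4.0 x [ -4.8 -30.5] b 0.0017 th 0.0014
57.66 sc 0.97 4 z -4.7 x [-14.2 -26.2] b 0.0018 th -0.0163
57.96 sc 0.99 1 z -5.2 x [-2.5 24.6] b 0.0029 th 0.0062
58.26 sc 0.99 5 z 0.7 x [ 8.4 20.4] b 0.0033 th 0.016
58.56 sc 0.99 7 z 1.7 x [ -0.1 -17.2] b 0.0025 th -0.001
58.86 sc 0.99 5 z 1.5 x [-1.5 -4.3] b 0.0027 th -0.0002
59.16 sc 1.0 5 z 1.0 x [2.1 6.6] b 0.0029 th 0.006
59.46 sc 0.99 5 z 2.4 x [3.6 1.7] b 0.0029 th 0.0064
59.76 sc 0.99 5 z 0.9 x [-1.  -8.8] b 0.0027 th -0.0002
60.06 sc 0.99 5 z -0.2 x [-1.4 -0.7] b 0.0028 th 0.0012
60.36 sc 0.99 5 z -1.5 x [-1.5  1.1] b 0.0028 th 0.0019
60.66 sc 1.0 5 z -0.3 x [0.7 4.1] b 0.0029 th 0.0045
60.96 sc 0.99 5 z -0.2 x [-0.1 -1.3] b 0.0028 th 0.0026
61.26 sc 1.0 5 z -0.3 x [-0.8 -1.2] b 0.0028 th 0.0018
LOWER 61.56 -0.2 [-0.4  0.3  2.8] 0.004763476193686682
t 62.36 tcp [543.9 227.3 293.7] F [-0.73  0.7  -4.39] T [-0.008 -0.035 -0.007] grip 0.22 94.3
t 62.37 tcp [543.9 227.4 293.8] F [-0.33  0.75 -4.66] T [-0.043 -0.031 -0.022] grip 0.22 94.3
t 62.38 tcp [543.9 227.4 293.8] F [-0.22 -0.4  -4.38] T [0.001 0.019 0.006] grip 0.217 94.3
t 62.38 tcp [543.9 227.4 293.8] F [ 0.36 -0.04 -3.54] T [ 0.001 -0.051  0.031] grip 0.221 94.3
t 62.39 tcp [543.9 227.3 293.9] F [-0.03 -1.1  -4.78] T [-0.002 -0.025 -0.07 ] grip 0.217 94.3
```

The hold ran from 57.4 to 61.5 within ±5 mm. After lowering, the weight on the wrist dropped from 7.3 N to 4.4 N, so the roller rests in the V. Now I set the tray down.

```bash
python3 - <<'E'
from vctl import *
B=(543.5,228.4); Y=.1965
manip.servo_line(*tcp(*B,13,Y,.003),25); st()
def fz(): 
    v=[]
    for i in range(4): manip.sleep(.005); v.append(manip.get_obs()['wrist_force'][2])
    return np.mean(v)
z=13
while z>10.5:
    f=fz(); print(z,round(f,2),round(tt_(),2))
    if f>1: break
    z-=.5; manip.servo_line(*tcp(*B,z,Y,.003),2000)
st(); s=cams.get_image("side"); t=cams.get_image("top"); cv2.imwrite("pics/s6.png",s); cv2.imwrite("pics/t6.png",t)
u,v=284,232; a=cv2.resize(s[v-50:v+50,u-67:u+67],(400,300),interpolation=cv2.INTER_CUBIC); b=cv2.resize(t[215:315,205:339],(400,300),interpolation=cv2.INTER_CUBIC)
cv2.imwrite("pics/g5.png",np.hstack([a,b]))
E
```

```text
t 62.83 tcp [543.6 227.7 286. ] F [ 0.29 -0.23 -5.25] T [-0.054 -0.006  0.016] grip 0.219 94.4
13 -5.17 62.86
12.5 -4.79 63.14
12.0 4.91 63.42
t 63.42 tcp [543.6 227.7 285.3] F [-3.14 -0.15  5.13] T [-0.263  0.397 -0.012] grip 0.218 95.4
```

View pics/g5.png

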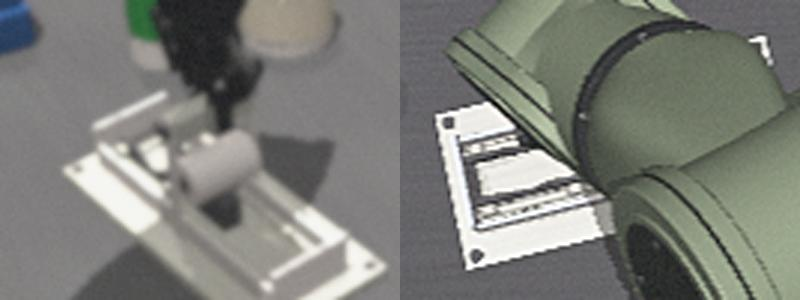

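The crop shows the roller over the block in mid-tray at (220,165), the tray flat on the plate, and its +y end wall at (458,135)–(475,228) parallel to the plate edge (437,112)–(468,268). I check the centring numerically before letting go.

```bash
python3 - <<'E'
from h import *
px=lambda x,y:(205+(x-400+.5)*.335-.5,215+(y+.5)/3-.5)
P=[ray("top",px(*q),12) for q in((437,112),(468,268))]; T=[ray("top",px(*q),56) for q in((458,135),(475,228))]
print(np.round(P,1),np.round(T,1)); d=np.array([np.cos(.1965),np.sin(.1965)]); e=np.array([-d[1],d[0]])
for n,v in(("plate",P),("tray",T)): print(n,[(round(a[:2]@d,1),round(a[:2]@e,1)) for a in v])
print("plate model",np.round(np.array([542.47,229.9])@np.c_[d,e],1))
E
```

```text
[[584.1 388.6  12. ]
 [446.1 362.5  12. ]] [[555.2 362.4  56. ]
 [475.4 348.7  56. ]]
plate [(np.float64(648.7), np.float64(267.0)), (np.float64(508.3), np.float64(268.4))]
tray [(np.float64(615.2), np.float64(247.0)), (np.float64(534.4), np.float64(249.2))]
plate model [576.9 119.6]
```

The tray sits about 2–3 mm off in -x and -y, inside its clearance. I nudge it by 2 mm each way with a 3 mm lift (the roller stays in the V), then release and retreat.

```bash
python3 - <<'E'
from h import *
a=np.array([543.5,228.4]); c=a+[1.6,2.2]; Y=.1965
manip.servo_line(*tcp(*a,15,Y,.003),60); manip.servo_line(*tcp(*c,15,Y,.003),60); st()
manip.servo_line(*tcp(*c,12.6,Y,.003),20); manip.servo_line(*tcp(*c,12,Y,.003),2000); o=st()
claw.release(); st()
p=manip.get_obs()['tool_pos']; manip.servo_line(tcp(*c,12,Y,.003)[0]+[0,0,110],None,130); st()
s=cams.get_image("side"); cv2.imwrite("pics/s7.png",s); t=cams.get_image("top"); cv2.imwrite("pics/t7.png",t)
u,v=284,232; x=cv2.resize(s[v-50:v+50,u-67:u+67],(400,300),interpolation=cv2.INTER_CUBIC)
cv2.imwrite("pics/g6.png",np.hstack([x,cv2.resize(t[215:315,205:339],(400,300),interpolation=cv2.INTER_CUBIC)])); st()
E
```

```text
t 64.03 tcp [545.3 230.  287.8] F [-0.01  0.03 -5.67] T [-0.137 -0.069  0.02 ] grip 0.222 94.4
t 64.54 tcp [545.2 229.8 285.3] F [-3.13 -1.26  6.04] T [-0.497  0.563 -0.02 ] grip 0.221 95.6
t 65.2 tcp [545.2 229.8 285. ] F [-0.63  0.13  0.34] T [ 0.044 -0.033  0.005] grip 1.001 0.0
t 66.2 tcp [545.2 229.8 394.3] F [-0.09 -0.2   0.78] T [ 0.009  0.003 -0.011] grip 0.997 0.0
t 66.3 tcp [545.2 229.8 394.3] F [ 0.1  -0.32  0.87] T [0.009 0.019 0.018] grip 1.0 0.0
```

View pics/g6.png

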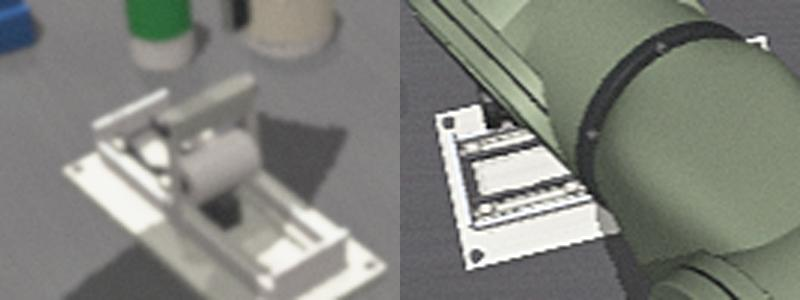

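The tray stands flat and free on the plate, and the roller lies in the V over the dark block at (218,165). The gripper is clear, so I hand it in.

```bash
python3 -c "
from plant import job; print(job.sign_off())"
```

```text
the job is handed in; nothing more can be done
None
```

The job is handed in at about 66 s: the roller lies in the V, the tray stands flat on the plate and the gripper is clear. The shuttle was balanced mid-tray within about 5 mm for over 4 s before the final lowering, but it had run off from the middle twice before that, once into each end stop: the first time at perhaps 60–80 mm/s, the second during a first failed lowering.

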